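Put the blood-gas syringes on ice and slide them over to the analyser

ROBOT

A 7-joint arm with a two-finger parallel gripper is mounted at the origin on the work surface. World frame = base frame: x ahead of the robot, y to its left, z up, the work surface at z = 0. Lengths are in m, angles in rad, forces in N, time in s.
With the tool pointing down it reaches from about 0.425 to 0.875 m from the base axis. Payload 4.7 kg.
Tool frame: the origin (TCP) lies between the finger pads; the fingertips stand 19 mm ahead of it and the grasp point (between the pads) is the TCP (ctrl.tip_extent is the distance from the TCP to the fingertips, in m); z points along the fingers, y is the line along which they close (so a half turn about z gives the same grasp; the last joint's range is limited). The gripper opens to 87 mm and grips with 3 to 60 N. Pads are 19 mm wide; open, the fingers measure 117 mm over their backs; the gripper's body (75 mm by 190 mm) begins 51 mm behind the grasp point.
Start: joints at [1.234, 0.321, -0.07, 1.45, 0.023, 1.371, -0.057], TCP at [0.223, -0.61, 0.242] pointing down, gripper open.
Joint ranges: [-2.86, 2.86], [-0.3, 2.09], [-1.38, 1.24], [0.06, 2.45], [-1.56, 4.7], [0.09, 2.05], [-2.69, 2.69]. Speed limits (rad/s): [2.57, 2.57, 3.14, 3.14, 3.14, 3.14, 3.14].

INTERFACE

Orientations are given as a rotation vector (axis times angle).
In Python, from bench import ctrl gives the robot as it stands.
- The arm moves only by the shell command python3 -m crank 'ROWS' [OPENING] [FORCE]. ROWS is JSON, a list of rows, each an object of numbers: "tx", "ty", "tz": the shift along the tool's x, y, z in mm; "turn": the turn about the tool's z in units of 5 degrees (1.0 is 5 degrees). In form: [{"tx": .., "ty": .., "tz": .., "turn": ..}, ...]. A call has 1 to 5 rows; each row is the pose to reach, as a shift and turn from the pose commanded when the call began, along the tool's axes at that moment; what a row does not reach only later rows make up. A row lasts 1/8 s, in which the tool goes at most 62.5 mm and 10.7 degrees, less where a joint would pass 70% of its speed; a pose out of reach is approached as far as the arm can. A call with a gripper value outside its range is refused whole. OPENING is the finger opening in mm, from 0 to 87, set as the call begins (- or left out, the last holds). The fingers move at their own pace and stop on an object; FORCE is the grip in N (left out, the last holds). Time passes only in rows, so rows that repeat a pose let the fingers close. It gives the time, the measured TCP pose, the force, the opening and the grip force at its end, in the units of the state.
- ctrl.get_state(): the state, without advancing time (a new reading comes with each control period).
- ctrl.get_image(name): name is "side" or "top"; returns (picture, depth): 384x512x3 uint8, red, green, blue; 384x512 float32, m along the optical axis (not along the pixel's ray), 0 where there is no reading.
- ctrl.camera_model(name): a dict with "intrinsics" (3x3 intrinsics, pixels), "origin" and "orientation" of the camera in the world. Camera axes: x right, y down, z forward; pixel columns grow to the right and rows downward; lengths in m; the calibration is good to about 2 mm. A picture is of the moment at which its call begins. camera_model takes no time and is no camera call.
- ctrl.close_job(): hands the job in; it is judged then, once.
Trained networks look in the newest picture that a camera, given by its name, has taken for a name from the list of things; names that differ only in an ending like _2 or _b are one class to them, and where a whole thing is asked for, a point or a joint stands for the part that bears it (a point fixed in the world has none). Each returns a list of dicts, best first, with "confidence" (0 to 1); they miss things now and then, are a little off and sometimes report something else, mostly with a low value. They report only what shows in the picture. A call takes as long as a camera call. They do not tell look-alikes from the thing itself.
- ctrl.recognise(camera, query): "xyz" ([x, y, z] in m, in world coordinates, good to about 4 mm: the middle of the surface that is visible of it).
- ctrl.mark_of(camera, query): "xyz" ([x, y, z] in m, in world coordinates, good to about 4 mm: a listed point, or the origin of a listed thing).
The state is a dict: "time": time; "joint_positions": joint angles; "qd": joint speeds; "joint_torque": joint torques, N m; "position": TCP position; "tool_rot": TCP orientation; "ft_force": force on the tool from outside, world axes, zero at the start; "torque": the same for the moment, N m; "grip_width": opening from 0.0 (shut) to 1.0 (fully open); "grip_force": force on a finger pad.
Only numpy, scipy, OpenCV 4.12 (cv2) and the standard library are available. Lean on these libraries where they do the work, as an engineer would, in place of code of your own. Each camera call takes 0.05 s, during which the arm holds its last target. There are 200 camera calls.

TASK

Lay all the blood-gas syringes down in the empty steel basin, then use the scoop to put at least four pieces of ice from the ice box in with them, without touching the ice with the fingers. After that slide the basin across the bench, without lifting or tipping it, so that it stands in the middle of the square of black tape corners on the analyser's side, and put the scoop back to lie on its grey mat. Leave the bottle and tape roll where they are.

Things in the scene. Friction and masses are not known exactly. Their poses are not given: they have to be found in the camera images.
- basin: round open stainless-steel basin, loose, 0.34 to 0.59 kg, 220 mm across the rim, 208 mm across the foot, 50 mm high, wall and floor 4 mm thick; origin in the middle of its underside, z up
- outline: square marked flat on the bench by four black tape corners (nothing to bump into), 270 by 270 mm clear inside: the basin's place on the analyser's side; origin at its middle on the bench
- basin_mid (a point): point in the middle of the basin, 30 mm above its underside
- icebox: white ice box, fixed, 246 mm (x) by 136 mm (y); origin at the middle of its underside, -x end nearer the robot. Walls 18 mm thick, 75 mm high, but 58 at the +x end. Inside 100 mm wide (y), near corners cut off by 16 mm. Flat floor 15 mm above the bench from the upright wall at x = -105 to x = +45; from there a ramp rises at 36 degrees, away from the robot, to the rim at x = +105
- scoop: aluminium ice scoop, 0.12-0.17 kg, level; origin on its underside below the bowl. Flat bowl 85 mm wide (y), mouth at -x: thin lip 52 mm wide at x = -52, full width from -20, floor 2.5 mm thick, back wall 44 mm high at +47, sides 30 to 40 mm high from -22. Flat-sided black handle 18 mm wide (y), 15 mm thick, level, x = +76 to +180, middle 82 mm above the underside. Balance point near x = +25
- scoop_grip (a point): point in the middle of the scoop's handle section nearest the bowl, at x = +105 mm, z = 82 mm of the scoop: where to pinch it across y from above
- scoop_mid (a point): point on the scoop's underside plane, at x = +50 mm of the scoop: middle of its length
- scoop_mat: flat grey rubber mat, fixed, 270 mm (its x) by 140 mm (its y), 6 mm thick: where the scoop lies along the mat's x and must lie again at the end; origin in the middle of its underside
- ice_1: a piece of bullet ice: a clear rounded pellet (capsule) 36 mm long, 26 mm thick, 16 g, slippery; origin at its middle. Six lie in the ice box; some may be left there
- ice_2: a piece of bullet ice: a clear rounded pellet (capsule) 36 mm long, 26 mm thick, 16 g, slippery; origin at its middle. Six lie in the ice box; some may be left there
- ice_3: a piece of bullet ice: a clear rounded pellet (capsule) 36 mm long, 26 mm thick, 16 g, slippery; origin at its middle. Six lie in the ice box; some may be left there
- ice_4: a piece of bullet ice: a clear rounded pellet (capsule) 36 mm long, 26 mm thick, 16 g, slippery; origin at its middle. Six lie in the ice box; some may be left there
- ice_5: a piece of bullet ice: a clear rounded pellet (capsule) 36 mm long, 26 mm thick, 16 g, slippery; origin at its middle. Six lie in the ice box; some may be left there
- ice_6: a piece of bullet ice: a clear rounded pellet (capsule) 36 mm long, 26 mm thick, 16 g, slippery; origin at its middle. Six lie in the ice box; some may be left there
- syringe_1: capped blood-gas syringe, lying along its x, 22 g: barrel 16 mm thick from x = -36 to +36, cap (11 mm thick) to -52, a finger flange 30 mm wide (y) and 16 mm high at x = +38 that keeps it from rolling, plunger to +65; origin on its underside below the middle of the barrel, 8 mm below its axis. Two or three of the three are there
- syringe_2: capped blood-gas syringe, lying along its x, 22 g: barrel 16 mm thick from x = -36 to +36, cap (11 mm thick) to -52, a finger flange 30 mm wide (y) and 16 mm high at x = +38 that keeps it from rolling, plunger to +65; origin on its underside below the middle of the barrel, 8 mm below its axis. Two or three of the three are there
- syringe_3: capped blood-gas syringe, lying along its x, 22 g: barrel 16 mm thick from x = -36 to +36, cap (11 mm thick) to -52, a finger flange 30 mm wide (y) and 16 mm high at x = +38 that keeps it from rolling, plunger to +65; origin on its underside below the middle of the barrel, 8 mm below its axis. Two or three of the three are there
- bottle: white plastic bottle, standing, 52 mm thick, 95 mm tall, bystander; origin in the middle of its base
- tape: roll of brown tape lying flat, 72 mm across, 25 mm high, bystander; origin in the middle of its underside
Things that resemble listed ones, but are neither listed nor needed, are in the scene too. What is shaped like the syringe_1 but blue or orange is not meant.

How it is judged:
On the way, in this order (a step that is already met when the one before it is completed fails the run):
1. all the syringes that are there lie released in the basin (distance between each of syringe_1, syringe_2, syringe_3 and basin_mid below 0.108 m and z of each of syringe_1, syringe_2, syringe_3 in the frame of basin below 0.035 m and angle between syringe_1's own x axis and vertical between 1 and 2.14 rad and linear speed of each of syringe_1, syringe_2, syringe_3 below 0.05 m/s and contact force between the fingers and syringe_1 below 0.3 N and angle between syringe_2's own x axis and vertical between 1 and 2.14 rad and contact force between the fingers and syringe_2 below 0.3 N and angle between syringe_3's own x axis and vertical between 1 and 2.14 rad and contact force between the fingers and syringe_3 below 0.3 N), for 0.2 s.
2. at least four pieces of ice are in the basin with the syringes (distance between each of syringe_1, syringe_2, syringe_3 and basin_mid below 0.108 m and (distance between each of ice_1, ice_2, ice_3, ice_4 and basin_mid below 0.108 m or distance between each of ice_1, ice_2, ice_3, ice_5 and basin_mid below 0.108 m or distance between each of ice_1, ice_2, ice_3, ice_6 and basin_mid below 0.108 m or distance between each of ice_1, ice_2, ice_4, ice_5 and basin_mid below 0.108 m or distance between each of ice_1, ice_2, ice_4, ice_6 and basin_mid below 0.108 m or distance between each of ice_1, ice_2, ice_5, ice_6 and basin_mid below 0.108 m or distance between each of ice_1, ice_3, ice_4, ice_5 and basin_mid below 0.108 m or distance between each of ice_1, ice_3, ice_4, ice_6 and basin_mid below 0.108 m or distance between each of ice_1, ice_3, ice_5, ice_6 and basin_mid below 0.108 m or distance between each of ice_1, ice_4, ice_5, ice_6 and basin_mid below 0.108 m or distance between each of ice_2, ice_3, ice_4, ice_5 and basin_mid below 0.108 m or distance between each of ice_2, ice_3, ice_4, ice_6 and basin_mid below 0.108 m or distance between each of ice_2, ice_3, ice_5, ice_6 and basin_mid below 0.108 m or distance between each of ice_2, ice_4, ice_5, ice_6 and basin_mid below 0.108 m or distance between each of ice_3, ice_4, ice_5, ice_6 and basin_mid below 0.108 m)), for 0.3 s.
3. the loaded basin stands in the middle of the tape corners (all of step 2 and horizontal distance between basin and outline below 0.03 m and linear speed of basin below 0.02 m/s), for 0.2 s.
At the end, for the whole second after the job is handed in: Basin inside the tape corners (its middle within 30 mm of theirs), all syringes and at least 4 pieces of ice in it (middles within 108 mm of basin_mid); scoop level on its mat, scoop_mid within 55 mm along and 35 mm across of the mat's middle; all at rest (all of step 3 and x of scoop_mid in the frame of scoop_mat between -0.055 and 0.055 m and y of scoop_mid in the frame of scoop_mat between -0.035 and 0.035 m and height (world z) of scoop below 0.02 m and angle between scoop's own z axis and vertical below 0.12 rad and linear speed of scoop below 0.02 m/s); the robot touches nothing.
It fails at once if the fingers touch the ice (contact force between the fingers and ice_1 above 0.4 N or contact force between the fingers and ice_2 above 0.4 N or contact force between the fingers and ice_3 above 0.4 N or contact force between the fingers and ice_4 above 0.4 N or contact force between the fingers and ice_5 above 0.4 N or contact force between the fingers and ice_6 above 0.4 N).
It fails at once if the basin is lifted more than 15 mm or tipped more than 0.15 rad (height (world z) of basin above 0.015 m or angle between basin's own z axis and vertical above 0.15 rad).
It fails at once if the bottle or the tape roll is shoved more than 40 mm, or the bottle knocked over (distance of any of bottle, tape from where it was at the start of the episode above 0.04 m or angle between bottle's own z axis and vertical above 0.5 rad).
Of syringe_1, syringe_2, syringe_3 only 2 to 3 are there at a start; the rules pass over those that are not, and their reading is None.
At some moment in a run one of basin, syringe_1, syringe_2, syringe_3 may be knocked a few centimetres aside while the robot is not near it.
It also fails if it takes over 208 s, if anything falls off the work surface, if the arm or the gripper's body presses on something with over 40 N, if the wrist force passes 120 N, or if a joint passes its speed limit or range.

## Working session

There is one attempt and no reset: what is moved stays moved. The work goes in short steps, Python scripts to look and compute and a shell command to move; the robot and the scene stay as the last step left them, time stands still between calls to the robot, and variables do not carry over. Pictures are saved under pics/ and viewed, at most 14 in all, crops included, and the job is handed in when it is done.

```bash
ls; mkdir -p pics; cat > h.py <<'E'
import numpy as np, cv2
from scipy.spatial.transform import Rotation as R
from bench import ctrl
def cam(n):
    m=ctrl.camera_model(n); K=np.array(m["intrinsics"]); o=np.array(m["origin"]); q=np.array(m["orientation"])
    Rm=q if q.shape==(3,3) else R.from_rotvec(q).as_matrix()
    return K,o,Rm
def shot(n,f=None):
    im,d=ctrl.get_image(n)
    if f: cv2.imwrite("pics/"+f,im[:,:,::-1])
    return im,d
def cloud(n,d):
    K,o,Rm=cam(n); v,u=np.mgrid[:d.shape[0],:d.shape[1]]
    p=np.stack([(u-K[0,2])/K[0,0]*d,(v-K[1,2])/K[1,1]*d,d],-1)
    P=p@Rm.T+o; P[d==0]=np.nan; return P
def proj(n,X):
    K,o,Rm=cam(n); p=(np.atleast_2d(X)-o)@Rm; p=p@K.T; return p[:,:2]/p[:,2:]
def go(x,y,z,deg=None):
    """rows offset to world target (tool at current state)"""
    s=ctrl.get_state(); Rt=R.from_rotvec(s["tool_rot"]).as_matrix()
    d=Rt.T@(np.array([x,y,z])-s["position"])*1000
    print("t%.1f"%s["time"],"d tool",d.round(1),"yaw(tool x)",np.degrees(np.arctan2(Rt[1,0],Rt[0,0])).round(1))
E
python3 - <<'E'
from h import *
print(ctrl.get_state())
for n in("side","top"):
    im,d=shot(n,n+"0.png"); print(n,ctrl.camera_model(n)); np.save(n+"0.npy",d)
    for q in["basin","outline","icebox","scoop_grip","scoop_mid","scoop_mat","syringe_1","ice_1","bottle","tape"]:
        print(q,[(np.round(r["xyz"],3).tolist(),round(r["confidence"],2)) for r in ctrl.mark_of(n,q)])
E
```

```text
pics
{'time': 0.0, 'joint_positions': array([ 1.23408326,  0.32186614, -0.07010424,  1.45164659,  0.02261796,
        1.370815  , -0.05690041]), 'qd': array([-3.33971011e-04,  7.97467064e-05, -1.59130378e-03, -7.08578577e-04,
       -2.07910172e-04,  5.65641315e-04,  7.02944673e-04]), 'joint_torque': array([ 9.75880430e-04, -4.91290784e+01, -4.03595427e-01, -3.12524736e+01,
       -6.41063601e-02,  4.37052338e-02,  1.71541378e-04]), 'position': array([ 0.22316415, -0.60994432,  0.2404479 ]), 'tool_rot': array([-3.09150628e+00, -5.47983456e-01,  7.00994875e-04]), 'ft_force': array([-0.37843138, -0.03192224, -0.1955931 ]), 'torque': array([ 0.0222524 , -0.01538537, -0.03507716]), 'grip_force': 0.0, 'grip_width': 0.9997421899080127}
side {'intrinsics': array([[456.3113998 ,   0.        , 252.65273081],
       [  0.        , 456.3113998 , 188.52735627],
       [  0.        ,   0.        ,   1.        ]]), 'origin': array([-0.22055368,  0.87036464,  0.76948085]), 'orientation': array([-0.9503243 ,  2.26272044, -1.27448781])}
basin [([0.435, -0.034, 0.0], 0.88), ([0.42, -0.424, 0.028], 0.3
[... 828 characters left out ...]
([0.435, -0.031, 0.0], 0.59)]
outline [([0.628, 0.195, 0.005], 0.3)]
icebox [([0.414, -0.391, -0.0], 0.66), ([0.412, -0.347, 0.026], 0.42)]
scoop_grip [([0.65, -0.138, 0.086], 0.61)]
scoop_mid [([0.648, -0.08, 0.004], 0.82)]
scoop_mat [([0.657, -0.076, 0.0], 0.92)]
syringe_1 [([0.628, 0.249, -0.0], 0.65), ([0.64, 0.55, -0.002], 0.6), ([0.627, 0.196, 0.004], 0.58), ([0.864, 0.006, 0.002], 0.42)]
ice_1 [([0.449, -0.389, 0.032], 0.64), ([0.42, -0.425, 0.032], 0.62), ([0.373, -0.386, 0.03], 0.56), ([0.366, -0.323, 0.026], 0.51), ([0.346, -0.362, 0.027], 0.49), ([0.413, -0.35, 0.029], 0.44)]
bottle [([0.649, -0.305, -0.002], 0.79), ([0.654, -0.078, 0.001], 0.71)]
tape [([0.643, 0.38, -0.0], 0.6)]
```

View pics/top0.png

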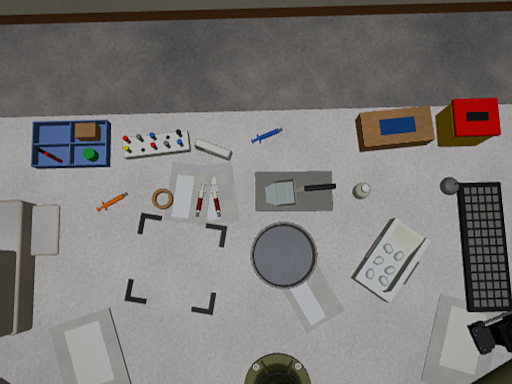

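View pics/side0.png

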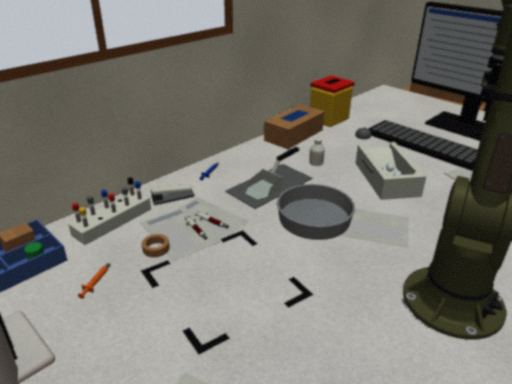

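Top view: two red/white syringes at about (201,200) and (215,197), the scoop on its mat with its mouth to the left (285,190), and the basin at (284,254). The ice box is at (390,260), the tape square is centred near (177,263), and the blue and orange syringes are look-alikes. Next I'll measure precisely.

```bash
python3 - <<'E'
from h import *
d=np.load("top0.npy"); im=cv2.imread("pics/top0.png")
a=cv2.resize(im[170:230,170:330],None,fx=5,fy=5,interpolation=cv2.INTER_CUBIC)
b=cv2.resize(im[205:310,340:440],None,fx=2.75,fy=2.75,interpolation=cv2.INTER_CUBIC)
b=b[:,:275]; c=cv2.resize(im[120:180,110:240],None,fx=4,fy=4,interpolation=cv2.INTER_CUBIC)[:289,:520]
m=np.zeros((600,800,3),np.uint8); m[:300]=a; m[300:300+b.shape[0],:b.shape[1]]=b; m[300:300+c.shape[0],280:280+c.shape[1]]=c[:, :520]
cv2.imwrite("pics/mos.png",m)
P=cloud("top",d)
# bench height
print("bench z",np.nanmedian(P[270:300,200:270,2]))
# ice box: points z>0.05 near
def comp(mask):
    n,l,s,c=cv2.connectedComponentsWithStats(mask.astype(np.uint8)); 
    return l,s
sel=(P[...,2]>0.05)&(P[...,2]<0.1)&(np.hypot(P[...,0]-.41,P[...,1]+.39)<.2)
q=P[sel][:,:2].astype(np.float32); r=cv2.minAreaRect(q); print("icebox",r,"zmax",np.percentile(P[sel][:,2],[50,95]))
# basin rim
sel=(P[...,2]>0.04)&(P[...,2]<0.07)&(np.hypot(P[...,0]-.435,P[...,1]+.033)<.14)
q=P[sel][:,:2].astype(np.float32); print("basin",cv2.minEnclosingCircle(cv2.convexHull(q)),np.median(P[sel][:,2]))
# tape corners
g=im.max(2); blk=(g<50); blk[:205]=0;blk[320:]=0;blk[:,:120]=0;blk[:,232:]=0
l,s=comp(blk); ok=[i for i in range(1,len(s)) if s[i,4]>30]
q=np.concatenate([P[l==i][:,:2] for i in ok]).astype(np.float32); q=q[~np.isnan(q).any(1)]
print("outline",len(ok),cv2.minAreaRect(q))
# mat
hsv=cv2.cvtColor(im,cv2.COLOR_BGR2HSV)
for nm,(r0,r1,c0,c1) in dict(s1=(175,222,190,207),s2=(175,222,207,225)).items():
    sub=hsv[r0:r1,c0:c1]; red=(sub[...,1]>110)
    v,u=np.nonzero(red); pp=P[r0:r1,c0:c1][red]; pp=pp[~np.isnan(pp).any(1)]
    c=pp[:,:2].mean(0); _,_,V=np.linalg.svd(pp[:,:2]-c); print(nm,len(pp),c,V[0],np.ptp((pp[:,:2]-c)@V[0]),pp[:,2].mean())
for n in "side","top":
    print([(np.round(r["xyz"],3).tolist(),round(r["confidence"],2)) for r in ctrl.recognise(n,"syringe_1")])
E
```

```text
bench z 0.002058041249485054
icebox ((0.4120660722255707, -0.3887794613838196), (0.16109471023082733, 0.2482065111398697), 53.287845611572266) zmax [0.0733153  0.08146974]
basin ((0.43506503105163574, -0.03223195672035217), 0.11231351643800735) 0.05379695771226345
outline 4 ((0.4150872826576233, 0.3362337648868561), (0.303384393453598, 0.3022044599056244), 79.52241516113281)
s1 45 [0.61635781 0.25230462] [-0.98260858  0.18568891] 0.040164336009069115 0.01762796427820793
s2 45 [0.61437398 0.19167723] [-0.9874626  -0.15785317] 0.04078745661436532 0.01693059151004957
[([0.632, 0.255, 0.013], 0.72), ([0.629, 0.203, 0.009], 0.61), ([0.628, 0.572, 0.016], 0.52)]
[([0.632, 0.195, 0.014], 0.66), ([0.637, 0.556, 0.012], 0.49), ([0.637, 0.249, 0.014], 0.43)]
```

View pics/mos.png

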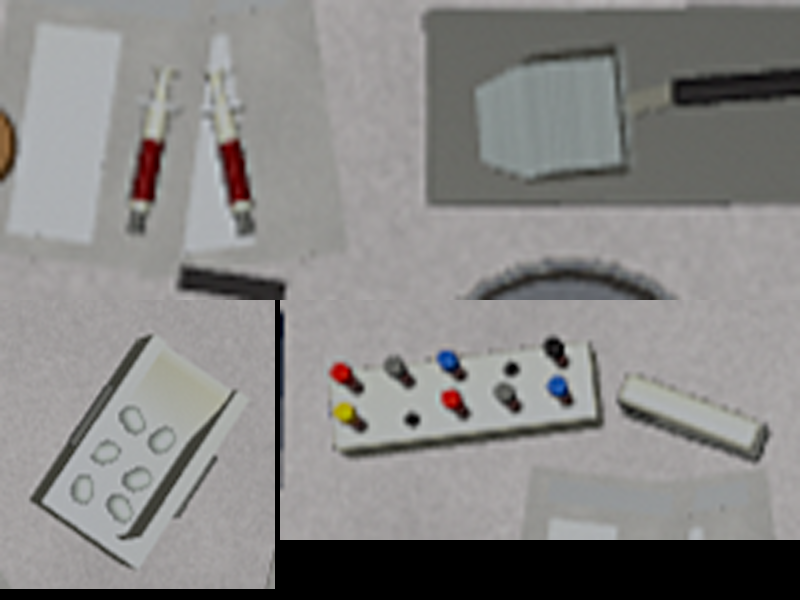

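The top view confirms two real syringes, so the third is absent. Six pieces of ice lie in three rows below the ramp. Next I'll work out the moves for the first syringe.

```bash
python3 - <<'E'
from h import *
go(0.625,0.2505,0.15); go(0.624,0.1935,.15); print(ctrl.tip_extent)
E
python3 -m crank '[{"tx":0,"ty":0,"tz":-20,"turn":0}]' 36 15
```

```text
t1.2 d tool [ 673.1 -670.5   91.5] yaw(tool x) 20.1
t1.2 d tool [ 652.5 -617.3   91.5] yaw(tool x) 20.1
0.019
time: 1.32
position: [0.2229, -0.6095, 0.2604]
tool_rot: [-3.09, -0.548, 0.001]
ft_force: [0.0, -0.2, 0.4]
grip_width: 0.951
grip_force: 0.0
```

```bash
python3 -m crank '[{"tx":40,"ty":-40},{"tx":84,"ty":-84},{"tx":126,"ty":-126},{"tx":168,"ty":-168}]' >/dev/null
python3 -m crank '[{"tx":42,"ty":-42},{"tx":84,"ty":-84},{"tx":126,"ty":-126},{"tx":168,"ty":-168}]' >/dev/null
python3 -m crank '[{"tx":42,"ty":-42},{"tx":84,"ty":-84},{"tx":126,"ty":-126},{"tx":168,"ty":-168}]' >/dev/null
python3 -m crank '[{"tx":42,"ty":-42},{"tx":84,"ty":-84},{"tx":126,"ty":-126},{"tx":168,"ty":-168},{"tx":168,"ty":-168}]' 
python3 -m crank '[{"turn":2},{"turn":4},{"turn":6.16},{"turn":6.16}]'
python3 - <<'E'
from h import *
print([(np.round(r["xyz"],3).tolist(),round(r["confidence"],2)) for r in (shot("top"),ctrl.mark_of("top","syringe_1"))[1]])
go(0.625,0.2505,0.022)
E
```

```text
[([0.628, 0.25, 0.002], 0.65), ([0.628, 0.195, 0.002], 0.57), ([0.861, 0.004, 0.0], 0.45)]
t1.4 d tool [ 672.9 -673.3  239.7] yaw(tool x) 20.1$[0]: bad value
$[0]: bad value
$[0]: bad value
$[0]: bad value
$[0]: bad value
```

```bash
python3 -m crank '[{"tx":40,"ty":-40,"tz":0,"turn":0},{"tx":84,"ty":-84,"tz":0,"turn":0},{"tx":126,"ty":-126,"tz":0,"turn":0},{"tx":168,"ty":-168,"tz":0,"turn":0}]' >/dev/null
python3 -m crank '[{"tx":42,"ty":-42,"tz":0,"turn":0},{"tx":84,"ty":-84,"tz":0,"turn":0},{"tx":126,"ty":-126,"tz":0,"turn":0},{"tx":168,"ty":-168,"tz":0,"turn":0}]'
python3 -m crank '[{"tx":42,"ty":-42,"tz":0,"turn":0},{"tx":84,"ty":-84,"tz":0,"turn":0},{"tx":126,"ty":-126,"tz":0,"turn":0},{"tx":168,"ty":-168,"tz":0,"turn":0}]' >/dev/null
python3 -m crank '[{"tx":42,"ty":-42,"tz":0,"turn":0},{"tx":84,"ty":-84,"tz":0,"turn":0},{"tx":126,"ty":-126,"tz":0,"turn":0},{"tx":168,"ty":-168,"tz":0,"turn":0},{"tx":168,"ty":-168,"tz":0,"turn":0}]' 
python3 -m crank '[{"tx":0,"ty":0,"tz":0,"turn":2},{"tx":0,"ty":0,"tz":0,"turn":4},{"tx":0,"ty":0,"tz":0,"turn":6.16},{"tx":0,"ty":0,"tz":0,"turn":6.16}]'
python3 - <<'E'
from h import *
print([(np.round(r["xyz"],3).tolist(),round(r["confidence"],2)) for r in (shot("top"),ctrl.mark_of("top","syringe_1"))[1]])
go(0.625,0.2505,0.022); go(0.624,0.1935,.022)
E
```

```text
time: 2.42
position: [0.4243, -0.1777, 0.2625]
tool_rot: [3.091, 0.548, 0.002]
ft_force: [0.4, 0.2, 0.5]
grip_width: 0.415
grip_force: 0.0
time: 3.55
position: [0.6224, 0.258, 0.2603]
tool_rot: [-3.086, -0.56, 0.003]
ft_force: [-0.4, -0.2, -0.6]
grip_width: 0.415
grip_force: 0.0
time: 4.05
position: [0.6238, 0.2501, 0.2624]
tool_rot: [3.127, -0.293, 0.002]
ft_force: [0.1, -0.1, 0.4]
grip_width: 0.415
grip_force: 0.0
[([0.638, 0.553, -0.001], 0.68), ([0.863, 0.004, 0.002], 0.5)]
t4.2 d tool [ 1.100e+00 -2.000e-01  2.401e+02] yaw(tool x) -10.6
t4.2 d tool [ 10.6  56.  240.1] yaw(tool x) -10.6
```

```bash
python3 -m crank '[{"tx":1,"ty":0,"tz":60,"turn":0},{"tx":1,"ty":0,"tz":120,"turn":0},{"tx":1,"ty":0,"tz":180,"turn":0},{"tx":1,"ty":0,"tz":220,"turn":0},{"tx":1,"ty":0,"tz":239,"turn":0}]' >/dev/null
python3 -m crank '[{"tx":0,"ty":0,"tz":0,"turn":0},{"tx":0,"ty":0,"tz":0,"turn":0},{"tx":0,"ty":0,"tz":0,"turn":0},{"tx":0,"ty":0,"tz":0,"turn":0}]' 0 15
python3 -m crank '[{"tx":0,"ty":0,"tz":-20,"turn":0},{"tx":0,"ty":0,"tz":-60,"turn":0},{"tx":0,"ty":0,"tz":-110,"turn":0},{"tx":0,"ty":0,"tz":-110,"turn":0}]'
python3 - <<'E'
from h import *
shot("side"); shot("top")
for n in "side","top": print([(np.round(r["xyz"],3).tolist(),round(r["confidence"],2)) for r in ctrl.mark_of(n,"basin")])
go(0.457,-0.003,0.03)
E
```

```text
time: 5.28
position: [0.6253, 0.2517, 0.0238]
tool_rot: [-3.127, 0.293, -0.003]
ft_force: [0.4, 0.3, 3.1]
grip_width: 0.175
grip_force: 15.0
time: 5.78
position: [0.6271, 0.2534, 0.1391]
tool_rot: [-3.123, 0.292, -0.014]
ft_force: [0.1, -0.4, -0.2]
grip_width: 0.179
grip_force: 15.0
[([0.437, -0.031, 0.0], 0.8)]
[([0.434, -0.031, -0.0], 0.88), ([0.412, -0.349, 0.027], 0.69)]
t6.0 d tool [-116.5  280.2  102.1] yaw(tool x) -10.7
```

```bash
python3 -m crank '[{"tx":-20,"ty":50,"tz":0,"turn":-1},{"tx":-44,"ty":106,"tz":0,"turn":-2.1},{"tx":-68,"ty":162,"tz":0,"turn":-2.1},{"tx":-92,"ty":218,"tz":0,"turn":-2.1},{"tx":-116,"ty":274,"tz":0,"turn":-2.1}]' >/dev/null
python3 -m crank '[{"tx":-1,"ty":6,"tz":0,"turn":0},{"tx":-1,"ty":6,"tz":40,"turn":0},{"tx":-1,"ty":6,"tz":80,"turn":0},{"tx":-1,"ty":6,"tz":100,"turn":0},{"tx":-1,"ty":6,"tz":100,"turn":0}]'
```

```text
time: 7.22
position: [0.4569, -0.0011, 0.0306]
tool_rot: [-3.139, 0.003, 0.007]
ft_force: [-0.0, 0.3, -0.4]
grip_width: 0.18
grip_force: 15.0
```

```bash
python3 - <<'E'
from h import *
go(0.457,-0.003,0.029)
E
```

```text
t7.2 d tool [0.1 1.9 1.6] yaw(tool x) -0.1
```

Release, rise, and move to the second syringe.

```bash
python3 -m crank '[{"tx":0,"ty":0,"tz":2,"turn":0},{"tx":0,"ty":0,"tz":2,"turn":0},{"tx":0,"ty":0,"tz":2,"turn":0}]' 32
python3 -m crank '[{"tx":0,"ty":0,"tz":-40,"turn":0},{"tx":0,"ty":0,"tz":-95,"turn":0},{"tx":0,"ty":0,"tz":-150,"turn":0}]' >/dev/null
python3 -m crank '[{"tx":45,"ty":-40,"tz":0,"turn":-1},{"tx":85,"ty":-80,"tz":0,"turn":-1.8},{"tx":120,"ty":-120,"tz":0,"turn":-1.8},{"tx":145,"ty":-160,"tz":0,"turn":-1.8},{"tx":167,"ty":-196,"tz":0,"turn":-1.8}]'
python3 - <<'E'
from h import *
im,d=shot("side","side1.png")
for q in("syringe_1","basin"): print([(np.round(r["xyz"],3).tolist(),round(r["confidence"],2)) for r in ctrl.mark_of("side",q)])
go(0.624,0.1935,.023)
E
```

```text
time: 7.6
position: [0.4592, -0.0024, 0.0313]
tool_rot: [3.141, -0.006, 0.002]
ft_force: [0.2, -0.5, 0.4]
grip_width: 0.345
grip_force: 0.0
time: 8.6
position: [0.6273, 0.1944, 0.1807]
tool_rot: [-3.132, -0.24, -0.001]
ft_force: [0.8, -0.7, 0.4]
grip_width: 0.369
grip_force: 0.0
[([0.458, -0.002, 0.002], 0.78), ([0.629, 0.193, -0.003], 0.69), ([0.637, 0.555, 0.001], 0.56), ([0.859, 0.003, 0.003], 0.56)]
[([0.435, -0.034, -0.0], 0.57)]
t8.8 d tool [ -2.3   2.5 157.4] yaw(tool x) 9.0
```

View pics/side1.png

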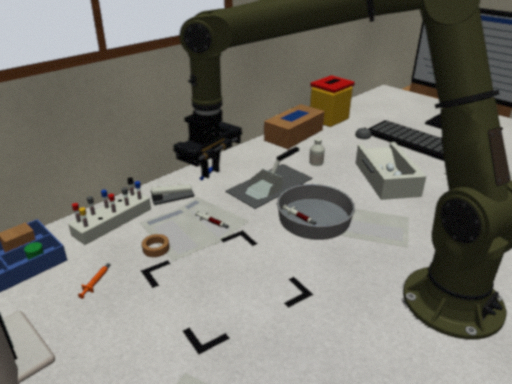

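The first syringe lies in the basin at (299,214). The second is at (212,219), unchanged. I'll grasp the second one.

```bash
python3 -m crank '[{"tx":-2,"ty":2,"tz":50,"turn":0},{"tx":-2,"ty":2,"tz":100,"turn":0},{"tx":-2,"ty":2,"tz":140,"turn":0},{"tx":-2,"ty":2,"tz":157,"turn":0},{"tx":-2,"ty":2,"tz":157,"turn":0}]' >/dev/null
python3 -m crank '[{"tx":0,"ty":0,"tz":0,"turn":0},{"tx":0,"ty":0,"tz":0,"turn":0},{"tx":0,"ty":0,"tz":0,"turn":0},{"tx":0,"ty":0,"tz":0,"turn":0}]' 0 15
python3 -m crank '[{"tx":0,"ty":0,"tz":-20,"turn":0},{"tx":0,"ty":0,"tz":-60,"turn":0},{"tx":0,"ty":0,"tz":-110,"turn":0},{"tx":0,"ty":0,"tz":-110,"turn":0}]'
python3 - <<'E'
from h import *
shot("side"); 
for n in "basin","syringe_1": print([(np.round(r["xyz"],3).tolist(),round(r["confidence"],2)) for r in ctrl.mark_of("side",n)])
go(0.452,-0.058,0.029)
E
```

```text
time: 9.88
position: [0.6257, 0.1912, 0.0252]
tool_rot: [-3.132, -0.241, -0.004]
ft_force: [-0.9, -0.5, 6.0]
grip_width: 0.177
grip_force: 14.9
time: 10.38
position: [0.6273, 0.1926, 0.1396]
tool_rot: [-3.13, -0.241, -0.014]
ft_force: [-0.9, -0.4, -1.1]
grip_width: 0.176
grip_force: 14.9
[([0.436, -0.035, -0.001], 0.67)]
[([0.644, -0.032, 0.004], 0.74), ([0.63, 0.195, 0.113], 0.6), ([0.459, -0.002, 0.002], 0.46)]
t10.5 d tool [-208.1  219.1  104.6] yaw(tool x) 8.8
```

```bash
python3 -m crank '[{"tx":-40,"ty":42,"tz":0,"turn":0.8},{"tx":-84,"ty":86,"tz":0,"turn":1.76},{"tx":-126,"ty":130,"tz":0,"turn":1.76},{"tx":-168,"ty":176,"tz":0,"turn":1.76},{"tx":-208,"ty":218,"tz":0,"turn":1.76}]' >/dev/null
python3 -m crank '[{"tx":0,"ty":0,"tz":0,"turn":0},{"tx":0,"ty":0,"tz":40,"turn":0},{"tx":0,"ty":0,"tz":80,"turn":0},{"tx":0,"ty":0,"tz":102,"turn":0},{"tx":0,"ty":0,"tz":102,"turn":0}]'
python3 -m crank '[{"tx":0,"ty":0,"tz":2,"turn":0},{"tx":0,"ty":0,"tz":2,"turn":0},{"tx":0,"ty":0,"tz":2,"turn":0}]' 30
python3 -m crank '[{"tx":0,"ty":0,"tz":-40,"turn":0},{"tx":0,"ty":0,"tz":-95,"turn":0},{"tx":0,"ty":0,"tz":-150,"turn":0},{"tx":0,"ty":0,"tz":-180,"turn":0}]'
python3 -m crank '[{"tx":50,"ty":20,"tz":0,"turn":2},{"tx":100,"ty":40,"tz":0,"turn":4},{"tx":150,"ty":60,"tz":0,"turn":6},{"tx":190,"ty":78,"tz":0,"turn":8},{"tx":196,"ty":78,"tz":0,"turn":10}]' 40
python3 - <<'E'
from h import *
shot("side"); shot("top")
for n in "side","top":
  for q in "basin","syringe_1","scoop_mid","scoop_grip","scoop_mat": print(n,q,[(np.round(r["xyz"],3).tolist(),round(r["confidence"],2)) for r in ctrl.mark_of(n,q)])
go(0.652,-0.137,0.088)
# scoop handle axis from initial picture
P=cloud("top",np.load("top0.npy")); im=cv2.imread("pics/top0.png")
sel=(P[...,2]>0.075)&(P[...,2]<0.11)&(np.hypot(P[...,0]-.655,P[...,1]+.15)<.09)
q=P[sel]; c=q.mean(0); V=np.linalg.svd(q[:,:2]-c[:2])[2]; print("handle",len(q),c,V[0],q.min(0),q.max(0))
E
```

```text
time: 11.78
position: [0.4511, -0.0548, 0.0298]
tool_rot: [-3.139, -0.003, 0.006]
ft_force: [-0.0, -0.1, -0.8]
grip_width: 0.177
grip_force: 15.0
time: 12.15
position: [0.4529, -0.0565, 0.0302]
tool_rot: [3.141, -0.0, 0.002]
ft_force: [0.7, 0.1, 0.4]
grip_width: 0.335
grip_force: 0.0
time: 12.65
position: [0.4536, -0.0565, 0.2131]
tool_rot: [3.139, -0.0, 0.007]
ft_force: [0.2, -0.8, -0.0]
grip_width: 0.343
grip_force: 0.0
time: 13.28
position: [0.6501, -0.1366, 0.2082]
tool_rot: [-2.841, 1.34, 0.002]
ft_force: [-0.6, -1.1, -0.0]
grip_width: 0.464
grip_force: 0.0
side basin [([0.437, -0.033, -0.001], 0.68)]
side syringe_1 [([0.637, 0.555, 0.002], 0.78), ([0.458, -0.0, 0.003], 0.77), ([0.454, -0.052, 0.003], 0.77), ([0.857, 0.006, 0.004], 0.58), ([0.647, -0.308, -0.001], 0.38)]
side scoop_mid [([0.65, -0.079, 0.004], 0.72)]
side scoop_grip [([0.655, -0.137, 0.087], 0.85)]
side scoop_mat [([0.654, -0.078, -0.001], 0.76), ([0.649, -0.306, -0.001], 0.34)]
top basin [([0.437, -0.031, -0.0], 0.64)]
top syringe_1 [([0.452, -0.054, 0.006], 0.69), ([0.859, 0.008, -0.002], 0.6), ([0.638, 0.552, -0.002], 0.52), ([0.462, -0.002, 0.003], 0.43), ([0.649, -0.03, 0.007], 0.18)]
top scoop_mid [([0.65, -0.08, 0.007], 0.92)]
top scoop_grip [([0.653, -0.139, 0.089], 0.78)]
top scoop_mat [([0.657, -0.076, 0.001], 0.79)]
t13.9 d tool [  4.3  -1.4 121.8] yaw(tool x) -50.0
handle 189 [ 0.65465023 -0.153387    0.09503769] [-0.06261523  0.99803774] [ 0.64341407 -0.20824983  0.0763398 ] [ 0.66630967 -0.09392263  0.10707829]
```

```bash
python3 -m crank '[{"tx":3,"ty":-1,"tz":0,"turn":2},{"tx":3,"ty":-1,"tz":0,"turn":4},{"tx":3,"ty":-1,"tz":0,"turn":6},{"tx":3,"ty":-1,"tz":0,"turn":7.28},{"tx":3,"ty":-1,"tz":0,"turn":7.28}]' >/dev/null
python3 - <<'E'
from h import *
go(0.6532,-0.138,0.088)
E
```

```text
t14.5 d tool [  3.5 -11.3 102.2] yaw(tool x) -81.0
```

```bash
python3 -m crank '[{"tx":0,"ty":0,"tz":0,"turn":0},{"tx":0,"ty":0,"tz":0,"turn":0}]'
python3 - <<'E'
from h import *
go(0.6532,-0.138,0.088);print(ctrl.get_state()["joint_positions"])
E
```

```text
time: 14.75
position: [0.6462, -0.1353, 0.1903]
tool_rot: [2.381, -2.019, -0.058]
ft_force: [-0.5, 1.1, 0.2]
grip_width: 0.46
grip_force: 0.0
t14.8 d tool [  5.4 -10.4 101.9] yaw(tool x) -80.6
[-0.16317693  0.41944414  0.44231158  1.4662333  -0.17878018  1.33839751
 -2.68345037]
```

```bash
python3 -m crank '[{"tx":0,"ty":0,"tz":-10,"turn":-2},{"tx":0,"ty":0,"tz":-10,"turn":-4},{"tx":0,"ty":0,"tz":-10,"turn":-6},{"tx":0,"ty":0,"tz":-10,"turn":-8},{"tx":0,"ty":0,"tz":-10,"turn":-9}]' >/dev/null
python3 -m crank '[{"tx":0,"ty":0,"tz":0,"turn":-2},{"tx":0,"ty":0,"tz":0,"turn":-4},{"tx":0,"ty":0,"tz":0,"turn":-6},{"tx":0,"ty":0,"tz":0,"turn":-8},{"tx":0,"ty":0,"tz":0,"turn":-9}]' >/dev/null
python3 -m crank '[{"tx":0,"ty":0,"tz":0,"turn":-2},{"tx":0,"ty":0,"tz":0,"turn":-4},{"tx":0,"ty":0,"tz":0,"turn":-6},{"tx":0,"ty":0,"tz":0,"turn":-8},{"tx":0,"ty":0,"tz":0,"turn":-9}]' >/dev/null
python3 -m crank '[{"tx":0,"ty":0,"tz":0,"turn":-2},{"tx":0,"ty":0,"tz":0,"turn":-4},{"tx":0,"ty":0,"tz":0,"turn":-6},{"tx":0,"ty":0,"tz":0,"turn":-8},{"tx":0,"ty":0,"tz":0,"turn":-8}]'
python3 - <<'E'
from h import *
go(0.6532,-0.138,0.088);print(ctrl.get_state()["joint_positions"])
E
```

```text
time: 17.25
position: [0.6463, -0.1376, 0.2013]
tool_rot: [-2.117, -2.273, 0.03]
ft_force: [-0.3, 0.2, -0.0]
grip_width: 0.461
grip_force: 0.0
t17.2 d tool [ -2.3  11.1 113. ] yaw(tool x) 94.1
[ 0.1978199   0.39181586 -0.03532628  1.43736003  0.01039454  1.35259723
  0.23358069]
```

```bash
python3 -m crank '[{"tx":-1,"ty":7,"tz":40,"turn":0.1},{"tx":-1,"ty":7,"tz":80,"turn":0.1},{"tx":-1,"ty":7,"tz":80,"turn":0.1},{"tx":-1,"ty":7,"tz":80,"turn":0.1}]'
python3 - <<'E'
from h import *
go(0.6532,-0.138,0.088); s=ctrl.get_state(); print(R.from_rotvec(s["tool_rot"]).as_matrix().round(3))
E
```

```text
time: 17.75
position: [0.6511, -0.1375, 0.1223]
tool_rot: [-2.128, -2.265, 0.031]
ft_force: [0.0, 0.2, 0.9]
grip_width: 0.462
grip_force: 0.0
t17.8 d tool [-1.   3.4 34.2] yaw(tool x) 93.6
[[-0.062  0.997 -0.038]
 [ 0.998  0.063  0.008]
 [ 0.01  -0.037 -0.999]]
```

```bash
python3 -m crank '[{"tx":-1,"ty":3,"tz":20,"turn":0},{"tx":-1,"ty":3,"tz":34,"turn":0},{"tx":-1,"ty":3,"tz":34,"turn":0}]'
python3 -m crank '[{"tx":0,"ty":0,"tz":0,"turn":0},{"tx":0,"ty":0,"tz":0,"turn":0},{"tx":0,"ty":0,"tz":0,"turn":0},{"tx":0,"ty":0,"tz":0,"turn":0}]' 0 40
python3 -m crank '[{"tx":0,"ty":0,"tz":-20,"turn":0},{"tx":0,"ty":0,"tz":-60,"turn":0},{"tx":0,"ty":0,"tz":-120,"turn":0},{"tx":0,"ty":0,"tz":-180,"turn":0},{"tx":0,"ty":0,"tz":-180,"turn":0}]'
python3 - <<'E'
from h import *
s=ctrl.get_state(); print(R.from_rotvec(s["tool_rot"]).as_matrix().round(3),s["torque"])
shot("side","side2.png")
print([(np.round(r["xyz"],3).tolist(),round(r["confidence"],2)) for q in ("scoop","scoop_mid","scoop_grip") for r in ctrl.mark_of("side",q)])
E
```

```text
time: 18.12
position: [0.6505, -0.1374, 0.0844]
tool_rot: [-2.123, -2.264, 0.037]
ft_force: [0.1, -0.7, -0.9]
grip_width: 0.465
grip_force: 0.0
time: 18.62
position: [0.6521, -0.1378, 0.0869]
tool_rot: [-2.126, -2.266, 0.033]
ft_force: [-0.2, -0.6, 1.3]
grip_width: 0.199
grip_force: 39.8
time: 19.25
position: [0.662, -0.1397, 0.2747]
tool_rot: [-2.133, -2.274, 0.023]
ft_force: [0.1, 0.1, -1.6]
grip_width: 0.199
grip_force: 39.6
[[-0.064  0.998 -0.028]
 [ 0.998  0.064  0.005]
 [ 0.007 -0.027 -1.   ]] [-0.0824824  -0.2074149   0.02363445]
[([0.654, -0.034, 0.191], 0.88), ([0.66, -0.083, 0.19], 0.72), ([0.663, -0.139, 0.274], 0.85), ([0.647, -0.304, 0.0], 0.28)]
```

View pics/side2.png

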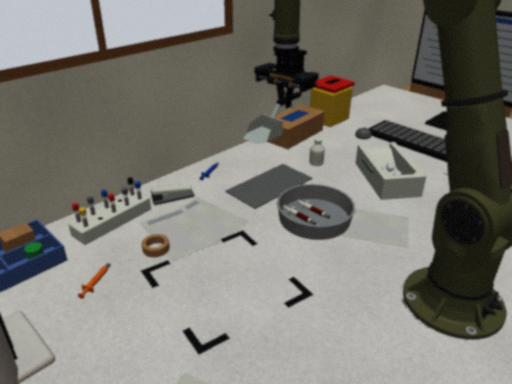

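```bash
python3 -m crank '[{"tx":-50,"ty":0,"tz":-10,"turn":-2},{"tx":-110,"ty":-10,"tz":-10,"turn":-4},{"tx":-170,"ty":-30,"tz":-10,"turn":-6},{"tx":-230,"ty":-50,"tz":-10,"turn":-8},{"tx":-290,"ty":-80,"tz":-10,"turn":-9.94}]' >/dev/null
python3 -m crank '[{"tx":0,"ty":0,"tz":0,"turn":0},{"tx":0,"ty":0,"tz":0,"turn":0},{"tx":0,"ty":0,"tz":0,"turn":0}]'
cat >> h.py <<'E'
B=np.array([.412,-.389]); U=np.array([.8018,-.5976]); V=np.array([.5976,.8018])
def gb(bx,z,by=0):
    w=B+bx*U+by*V; go(w[0],w[1],z)
    s=ctrl.get_state(); p=s["position"][:2]-B; print("box pos",(p@U).round(4),(p@V).round(4),"z",s["position"][2].round(4))
E
python3 - <<'E'
from h import *
gb(.15,.3); print(ctrl.get_state()["joint_positions"].round(2))
E
```

```text
time: 20.45
position: [0.6016, -0.4257, 0.2754]
tool_rot: [-0.97, -2.944, 0.006]
ft_force: [0.2, -0.2, -0.8]
grip_width: 0.199
grip_force: 39.7
t20.4 d tool [ 25.2 -84.2 -22.2] yaw(tool x) 143.5
box pos 0.174 0.0839 z 0.2754
[ 0.6   0.53 -0.05  1.09  0.04  1.56  1.49]
```

```bash
python3 -m crank '[{"tx":12,"ty":-40,"tz":-22,"turn":0},{"tx":25,"ty":-84,"tz":-22,"turn":0},{"tx":25,"ty":-84,"tz":-22,"turn":0}]' >/dev/null
cat >> h.py <<'E'
def tilt(save=None):
    im,d=shot("top",save); P=cloud("top",d); s=ctrl.get_state(); g=s["position"]; Rt=R.from_rotvec(s["tool_rot"]).as_matrix(); ax=-Rt[:2,0]; ax/=np.linalg.norm(ax)  # scoop +x
    lat=np.array([-ax[1],ax[0]]); q=P.reshape(-1,3); q=q[~np.isnan(q).any(1)]
    x=(q[:,:2]-g[:2])@ax; y=(q[:,:2]-g[:2])@lat
    k=(x<-.045)&(x>-.2)&(abs(y)<.022)&(q[:,2]>.05)
    xs=x[k]; zs=q[k,2]-g[2]; o=[]
    for a in np.arange(-.2,-.04,.02):
        m=(xs>=a)&(xs<a+.02); o.append((round(a+.01,2),round(float(np.median(zs[m])),3) if m.any() else None,int(m.sum())))
    print("x rel pinch -> z rel pinch",o)
E
python3 - <<'E'
from h import *
gb(.15,.3); tilt()
E
python3 -m crank '[{"tx":0,"ty":0,"tz":0,"turn":0},{"tx":0,"ty":0,"tz":0,"turn":0},{"tx":0,"ty":0,"tz":0,"turn":0}]' - 14
python3 - <<'E'
from h import *
tilt()
E
python3 -m crank '[{"tx":0,"ty":0,"tz":0,"turn":0},{"tx":0,"ty":0,"tz":0,"turn":0},{"tx":0,"ty":0,"tz":0,"turn":0}]' - 8
python3 - <<'E'
from h import *
tilt()
E
```

```text
t20.8 d tool [-0.5  7.   1.7] yaw(tool x) 143.0
box pos 0.1495 -0.0069 z 0.3019
x rel pinch -> z rel pinch [(np.float64(-0.19), 0.396, 194), (np.float64(-0.17), 0.396, 202), (np.float64(-0.15), 0.392, 296), (np.float64(-0.13), 0.392, 301), (np.float64(-0.11), 0.391, 303), (np.float64(-0.09), 0.391, 299), (np.float64(-0.07), 0.385, 331), (np.float64(-0.05), 0.392, 145)]
time: 21.25
position: [0.5322, -0.4797, 0.3004]
tool_rot: [-0.972, -2.944, 0.008]
ft_force: [-0.6, 0.3, -2.5]
grip_width: 0.202
grip_force: 14.0
x rel pinch -> z rel pinch [(np.float64(-0.19), 0.396, 182), (np.float64(-0.17), 0.395, 186), (np.float64(-0.15), 0.394, 209), (np.float64(-0.13), 0.391, 290), (np.float64(-0.11), 0.39, 293), (np.float64(-0.09), 0.39, 293), (np.float64(-0.07), 0.39, 285), (np.float64(-0.05), -0.043, 222)]
time: 21.68
position: [0.5313, -0.4809, 0.3008]
tool_rot: [-0.975, -2.944, 0.008]
ft_force: [-0.0, 0.5, -2.1]
grip_width: 0.208
grip_force: 8.0
x rel pinch -> z rel pinch [(np.float64(-0.19), 0.395, 185), (np.float64(-0.17), 0.395, 188), (np.float64(-0.15), 0.394, 190), (np.float64(-0.13), 0.394, 187), (np.float64(-0.11), 0.393, 194), (np.float64(-0.09), 0.393, 193), (np.float64(-0.07), 0.389, 297), (np.float64(-0.05), -0.129, 189)]
```

```bash
sed -i 's/def tilt(save=None):/def tilt(save=None,n="side"):/; s/shot("top",save); P=cloud("top",d); s=/shot(n,save); P=cloud(n,d); s=/; s/(q\[:,2\]>.05)$/(q[:,2]>g[2]-.17)\&(q[:,2]<g[2]+.03)/; s/abs(y)<.022/abs(y)<.035/' h.py
python3 - <<'E'
from h import *
tilt("side3.png"); im=cv2.imread("pics/side3.png"); cv2.imwrite("pics/side3c.png",cv2.resize(im[40:220,280:480],None,fx=3,fy=3))
E
```

```text
x rel pinch -> z rel pinch [(np.float64(-0.19), None, 0), (np.float64(-0.17), None, 0), (np.float64(-0.15), None, 0), (np.float64(-0.13), None, 0), (np.float64(-0.11), None, 0), (np.float64(-0.09), -0.16, 6), (np.float64(-0.07), -0.152, 132), (np.float64(-0.05), -0.139, 90)]
```

View pics/side3c.png

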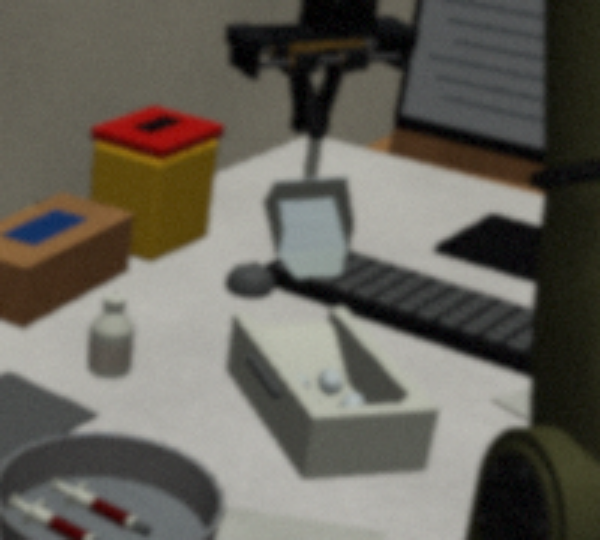

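```bash
python3 -m crank '[{"tx":0,"ty":0,"tz":0,"turn":0},{"tx":0,"ty":0,"tz":0,"turn":0}]' - 30
sed -i 's/g\[2\]-.17/g[2]-.2/' h.py
cat >> h.py <<'E'
    f=[(a,b) for a,b,c in o if b is not None and c>20 and a<-.045]
    k2=(xs<-.045)&(zs<-.09); p=np.polyfit(xs[k2],zs[k2],1); print("tilt deg",np.degrees(np.arctan(-p[0])).round(1),"min x",np.percentile(xs[k2],2).round(3),"min z",np.percentile(zs[k2],1).round(3))
E
python3 - <<'E'
from h import *
gb(.15,.3); tilt()
E
```

```text
time: 22.02
position: [0.5312, -0.4808, 0.3007]
tool_rot: [-0.975, -2.944, 0.008]
ft_force: [0.6, 0.3, -1.3]
grip_width: 0.2
grip_force: 30.0
t22.0 d tool [0.4 2.4 0.7] yaw(tool x) 143.3
box pos 0.1504 -0.0024 z 0.3007
x rel pinch -> z rel pinch [(np.float64(-0.19), None, 0), (np.float64(-0.17), None, 0), (np.float64(-0.15), None, 0), (np.float64(-0.13), None, 0), (np.float64(-0.11), None, 0), (np.float64(-0.09), -0.161, 5), (np.float64(-0.07), -0.153, 124), (np.float64(-0.05), -0.139, 99)]
tilt deg -37.8 min x -0.08 min z -0.162
```

```bash
python3 - <<'E'
from h import *
P=cloud("top",np.load("top0.npy")).reshape(-1,3); P=P[~np.isnan(P).any(1)]; w=P[:,:2]-B; x=w@U;y=w@V
def st(m): return np.percentile(y[m],[2,50,98]).round(4),m.sum()
for x0 in(-.08,-.03,.02,.07):
    m=(abs(x-x0)<.02)&(P[:,2]>.068)&(P[:,2]<.09); print(x0,st(m&(y>0)),st(m&(y<0)))
m=(abs(y)<.03)&(P[:,2]>.068)&(P[:,2]<.09); print("near end x",np.percentile(x[m],[2,50,98]).round(4))
m=(abs(y)<.03)&(P[:,2]>.052)&(P[:,2]<.066)&(x>.08); print("far rim x",np.percentile(x[m],[2,50,98]).round(4))
for x0 in np.arange(.04,.12,.01):
    m=(abs(y)<.03)&(abs(x-x0)<.004); print(round(x0,2),np.median(P[m,2]).round(3),end=' ')
E
python3 -m crank '[{"tx":8,"ty":2,"tz":30,"turn":0},{"tx":14,"ty":2,"tz":60,"turn":0},{"tx":17,"ty":2,"tz":90,"turn":0},{"tx":20,"ty":2,"tz":108,"turn":0},{"tx":20,"ty":2,"tz":108,"turn":0}]'
```

```text
-0.08 (array([0.0455, 0.0604, 0.8229]), np.int64(83)) (array([-0.0668, -0.0573, -0.046 ]), np.int64(80))
-0.03 (array([0.0514, 0.0609, 0.0773]), np.int64(76)) (array([-0.0708, -0.0576, -0.0485]), np.int64(80))
0.02 (array([0.0522, 0.0651, 0.382 ]), np.int64(102)) (array([-0.0719, -0.0576, -0.0485]), np.int64(82))
0.07 (array([0.0512, 0.0616, 0.3289]), np.int64(79)) (array([-0.0669, -0.0562, -0.048 ]), np.int64(79))
near end x [-0.124  -0.1119  0.5017]
far rim x [0.0876 0.1082 0.4966]
0.04 0.033 0.05 0.02 0.06 0.027 0.07 0.036 0.08 0.041 0.09 0.05 0.1 0.056 0.11 0.059 time: 22.7
position: [0.5113, -0.4659, 0.1922]
tool_rot: [-0.974, -2.941, 0.007]
ft_force: [0.9, -0.3, -1.1]
grip_width: 0.201
grip_force: 30.0
```

```bash
python3 - <<'E'
from h import *
gb(.13,.187,.0015); tilt("side4.png"); im=cv2.imread("pics/side4.png"); cv2.imwrite("pics/side4c.png",cv2.resize(im[80:220,330:450],None,fx=4,fy=4))
E
```

```text
t22.7 d tool [-4.6  3.9  4.9] yaw(tool x) 143.3
box pos 0.1256 -0.0023 z 0.1922
x rel pinch -> z rel pinch [(np.float64(-0.19), None, 0), (np.float64(-0.17), -0.158, 15), (np.float64(-0.15), -0.157, 16), (np.float64(-0.13), -0.174, 12), (np.float64(-0.11), -0.165, 72), (np.float64(-0.09), -0.167, 35), (np.float64(-0.07), -0.153, 127), (np.float64(-0.05), -0.139, 93)]
tilt deg -13.7 min x -0.164 min z -0.182
```

View pics/side4c.png

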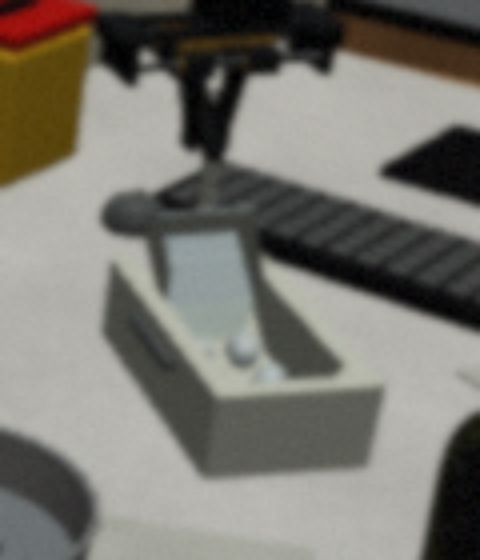

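```bash
python3 -m crank '[{"tx":0,"ty":4,"tz":6,"turn":0},{"tx":4,"ty":4,"tz":12,"turn":0},{"tx":5,"ty":4,"tz":17,"turn":0},{"tx":5,"ty":4,"tz":17,"turn":0}]' - 20
python3 - <<'E'
from h import *
gb(.115,.1645,.0015)
E
```

```text
time: 23.25
position: [0.5094, -0.46, 0.1764]
tool_rot: [-0.975, -2.943, 0.008]
ft_force: [-0.0, 0.5, -1.3]
grip_width: 0.207
grip_force: 20.0
t23.2 d tool [ 5.1  0.5 12.1] yaw(tool x) 143.3
box pos 0.1206 0.0013 z 0.1764
```

```bash
python3 -m crank '[{"tx":3,"ty":0.5,"tz":6,"turn":0},{"tx":5.5,"ty":0.5,"tz":12,"turn":0},{"tx":7,"ty":0.5,"tz":17,"turn":0},{"tx":8,"ty":0.5,"tz":21,"turn":0},{"tx":8,"ty":0.5,"tz":21,"turn":0}]' - 18
python3 - <<'E'
from h import *
gb(.1105,.1458,.0015); tilt("side5.png"); im=cv2.imread("pics/side5.png"); cv2.imwrite("pics/side5c.png",cv2.resize(im[80:220,330:450],None,fx=4,fy=4))
E
```

```text
time: 23.88
position: [0.5097, -0.4609, 0.1659]
tool_rot: [-0.982, -2.966, 0.024]
ft_force: [8.3, -7.0, 18.7]
grip_width: 0.206
grip_force: 18.0
t23.9 d tool [10.6  1.2 20.2] yaw(tool x) 143.3
box pos 0.1213 0.0007 z 0.1659
x rel pinch -> z rel pinch [(np.float64(-0.19), None, 0), (np.float64(-0.17), -0.129, 7), (np.float64(-0.15), -0.128, 23), (np.float64(-0.13), -0.15, 3), (np.float64(-0.11), -0.138, 74), (np.float64(-0.09), -0.137, 32), (np.float64(-0.07), -0.138, 46), (np.float64(-0.05), -0.128, 69)]
tilt deg -2.3 min x -0.161 min z -0.153
```

View pics/side5c.png

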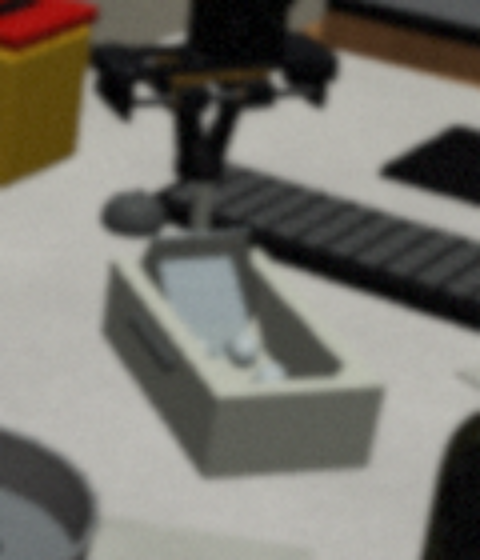

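```bash
python3 -m crank '[{"tx":-4,"ty":0.5,"tz":-12,"turn":0},{"tx":-4,"ty":0.5,"tz":-24,"turn":0},{"tx":-4,"ty":0.5,"tz":-32,"turn":0},{"tx":-4,"ty":0.5,"tz":-32,"turn":0}]' - 30
sed -i 's/k2=(xs<-.045)&(zs<-.09)/k2=(xs<-.045)\&(xs>-.075)\&(zs<-.05)/' h.py
python3 - <<'E'
from h import *
gb(.09,.18,.0015); tilt()
E
```

```text
time: 24.42
position: [0.5075, -0.457, 0.188]
tool_rot: [-0.975, -2.944, 0.008]
ft_force: [0.8, 0.1, -2.0]
grip_width: 0.203
grip_force: 30.0
t24.4 d tool [26.9 -0.9  9. ] yaw(tool x) 143.3
box pos 0.1172 0.0026 z 0.188
x rel pinch -> z rel pinch [(np.float64(-0.19), None, 0), (np.float64(-0.17), None, 0), (np.float64(-0.15), -0.15, 25), (np.float64(-0.13), -0.15, 7), (np.float64(-0.11), -0.16, 50), (np.float64(-0.09), -0.148, 61), (np.float64(-0.07), -0.139, 151), (np.float64(-0.05), -0.125, 84)]
tilt deg -45.8 min x -0.075 min z -0.174
```

```bash
python3 -m crank '[{"tx":-10,"ty":-1,"tz":0,"turn":0},{"tx":-20,"ty":-1,"tz":4,"turn":0},{"tx":-20,"ty":-1,"tz":11,"turn":0},{"tx":-10,"ty":-1,"tz":15,"turn":0},{"tx":0,"ty":-1,"tz":19,"turn":0}]'
python3 -m crank '[{"tx":8,"ty":0,"tz":0,"turn":0},{"tx":16,"ty":0,"tz":0,"turn":0},{"tx":24,"ty":0,"tz":0,"turn":0},{"tx":32,"ty":0,"tz":0,"turn":0},{"tx":32,"ty":0,"tz":0,"turn":0}]'
python3 - <<'E'
from h import *
gb(.083,.168,.0015); tilt("side6.png"); im=cv2.imread("pics/side6.png"); cv2.imwrite("pics/side6c.png",cv2.resize(im[100:210,340:440],None,fx=5,fy=5))
E
```

```text
time: 25.1
position: [0.5052, -0.457, 0.1682]
tool_rot: [-0.974, -2.943, 0.008]
ft_force: [-0.8, -0.7, -2.0]
grip_width: 0.197
grip_force: 30.0
time: 25.72
position: [0.4801, -0.4384, 0.1704]
tool_rot: [-0.975, -2.944, 0.009]
ft_force: [0.5, -0.5, -2.0]
grip_width: 0.2
grip_force: 30.0
t25.7 d tool [1.  0.5 2.4] yaw(tool x) 143.3
box pos 0.0841 0.001 z 0.1704
x rel pinch -> z rel pinch [(np.float64(-0.19), -0.096, 38), (np.float64(-0.17), None, 0), (np.float64(-0.15), None, 0), (np.float64(-0.13), -0.132, 6), (np.float64(-0.11), -0.136, 20), (np.float64(-0.09), -0.146, 47), (np.float64(-0.07), -0.137, 87), (np.float64(-0.05), -0.126, 66)]
tilt deg -33.2 min x -0.074 min z -0.143
```

View pics/side6c.png

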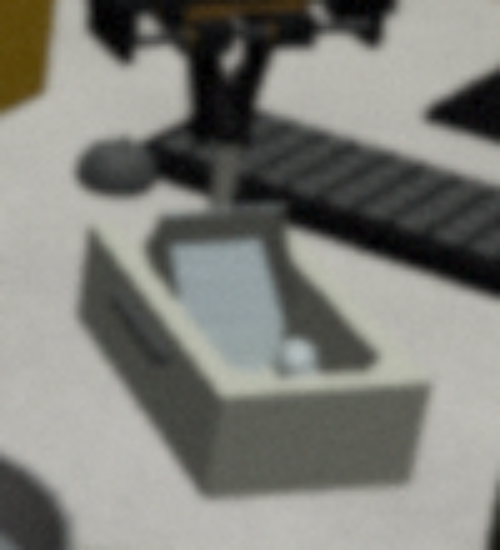

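```bash
python3 -m crank '[{"tx":0,"ty":0,"tz":6,"turn":0},{"tx":-7,"ty":0,"tz":12,"turn":0},{"tx":-14,"ty":0,"tz":17,"turn":0},{"tx":-20,"ty":0,"tz":22,"turn":0},{"tx":-26,"ty":0,"tz":27,"turn":0}]' - 12
python3 -m crank '[{"tx":0,"ty":0,"tz":0,"turn":0}]'
python3 - <<'E'
from h import *
gb(.083,.168,.0015); tilt()
E
```

```text
time: 26.4
position: [0.5005, -0.454, 0.1413]
tool_rot: [-0.974, -2.943, 0.008]
ft_force: [0.4, -1.1, 0.7]
grip_width: 0.205
grip_force: 12.0
time: 26.52
position: [0.5001, -0.4536, 0.1408]
tool_rot: [-0.974, -2.942, 0.007]
ft_force: [0.5, -1.0, 0.7]
grip_width: 0.207
grip_force: 12.0
t26.5 d tool [ 27.2   0.2 -26.2] yaw(tool x) 143.3
box pos 0.1092 0.0009 z 0.1408
x rel pinch -> z rel pinch [(np.float64(-0.19), None, 0), (np.float64(-0.17), None, 0), (np.float64(-0.15), -0.104, 3), (np.float64(-0.13), -0.107, 26), (np.float64(-0.11), -0.121, 39), (np.float64(-0.09), -0.115, 59), (np.float64(-0.07), -0.107, 63), (np.float64(-0.05), -0.101, 58)]
tilt deg -22.8 min x -0.074 min z -0.113
```

```bash
python3 -m crank '[{"tx":1,"ty":0,"tz":3,"turn":0},{"tx":2,"ty":0,"tz":6,"turn":0},{"tx":4,"ty":0,"tz":12,"turn":0},{"tx":6,"ty":0,"tz":18,"turn":0},{"tx":6,"ty":0,"tz":18,"turn":0}]'
python3 - <<'E'
from h import *
gb(.0993,.1104,.0015); tilt("side7.png"); im=cv2.imread("pics/side7.png"); cv2.imwrite("pics/side7c.png",cv2.resize(im[100:210,340:440],None,fx=5,fy=5))
E
```

```text
time: 27.2
position: [0.4937, -0.4494, 0.1231]
tool_rot: [-0.974, -2.941, 0.007]
ft_force: [0.1, 0.6, -0.8]
grip_width: 0.209
grip_force: 12.0
t27.2 d tool [ 1.8  1.3 12.8] yaw(tool x) 143.3
box pos 0.1016 0.0004 z 0.1231
x rel pinch -> z rel pinch [(np.float64(-0.19), None, 0), (np.float64(-0.17), None, 0), (np.float64(-0.15), -0.086, 5), (np.float64(-0.13), -0.087, 13), (np.float64(-0.11), -0.101, 31), (np.float64(-0.09), -0.098, 51), (np.float64(-0.07), -0.094, 55), (np.float64(-0.05), -0.062, 98)]
tilt deg -51.2 min x -0.074 min z -0.097
```

View pics/side7c.png

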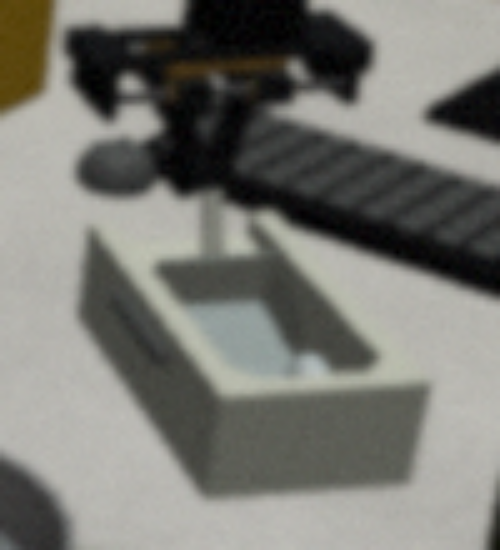

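```bash
python3 -m crank '[{"tx":2,"ty":1,"tz":6,"turn":0},{"tx":4,"ty":1,"tz":12,"turn":0},{"tx":7,"ty":1,"tz":18,"turn":0},{"tx":9,"ty":1,"tz":24,"turn":0},{"tx":11,"ty":1,"tz":25,"turn":0}]' - 15
python3 -m crank '[{"tx":3,"ty":0,"tz":0,"turn":0},{"tx":6,"ty":0,"tz":0,"turn":0},{"tx":9,"ty":0,"tz":0,"turn":0},{"tx":12,"ty":0,"tz":0,"turn":0}]' - 20
python3 - <<'E'
from h import *
gb(.054,.098,.0015); tilt()
E
```

```text
time: 27.88
position: [0.4852, -0.4424, 0.0991]
tool_rot: [-0.974, -2.943, 0.008]
ft_force: [1.8, -1.3, 0.2]
grip_width: 0.203
grip_force: 15.0
time: 28.38
position: [0.4758, -0.4353, 0.1003]
tool_rot: [-0.975, -2.944, 0.008]
ft_force: [1.7, -1.5, 0.8]
grip_width: 0.204
grip_force: 20.0
t28.4 d tool [24.8  0.6  3.2] yaw(tool x) 143.3
box pos 0.0789 0.001 z 0.1003
x rel pinch -> z rel pinch [(np.float64(-0.19), -0.029, 114), (np.float64(-0.17), None, 0), (np.float64(-0.15), None, 0), (np.float64(-0.13), -0.053, 20), (np.float64(-0.11), -0.051, 5), (np.float64(-0.09), -0.082, 14), (np.float64(-0.07), -0.081, 33), (np.float64(-0.05), -0.056, 195)]
tilt deg -38.7 min x -0.074 min z -0.085
```

```bash
python3 -m crank '[{"tx":4,"ty":0.5,"tz":1,"turn":0},{"tx":8,"ty":0.5,"tz":2,"turn":0},{"tx":12,"ty":0.5,"tz":2,"turn":0},{"tx":16,"ty":0.5,"tz":2,"turn":0}]' - 30
python3 -m crank '[{"tx":4,"ty":0,"tz":0,"turn":0},{"tx":8,"ty":0,"tz":0,"turn":0},{"tx":10,"ty":0,"tz":0,"turn":0},{"tx":10,"ty":0,"tz":0,"turn":0}]'
python3 - <<'E'
from h import *
gb(.054,.098,.0015); tilt("side8.png"); im=cv2.imread("pics/side8.png"); cv2.imwrite("pics/side8c.png",cv2.resize(im[100:210,340:440],None,fx=5,fy=5))
E
```

```text
time: 28.92
position: [0.4629, -0.4252, 0.0987]
tool_rot: [-0.975, -2.943, 0.008]
ft_force: [2.0, -1.0, 1.4]
grip_width: 0.203
grip_force: 30.0
time: 29.42
position: [0.4549, -0.4192, 0.099]
tool_rot: [-0.974, -2.943, 0.008]
ft_force: [0.4, -0.9, 1.5]
grip_width: 0.202
grip_force: 30.0
t29.4 d tool [-1.6  0.   0.9] yaw(tool x) 143.3
box pos 0.0525 0.0015 z 0.099
x rel pinch -> z rel pinch [(np.float64(-0.19), -0.098, 120), (np.float64(-0.17), -0.057, 469), (np.float64(-0.15), -0.026, 5), (np.float64(-0.13), None, 0), (np.float64(-0.11), None, 0), (np.float64(-0.09), -0.06, 33), (np.float64(-0.07), -0.059, 22), (np.float64(-0.05), -0.051, 162)]
tilt deg 8.0 min x -0.074 min z -0.08
```

View pics/side8c.png

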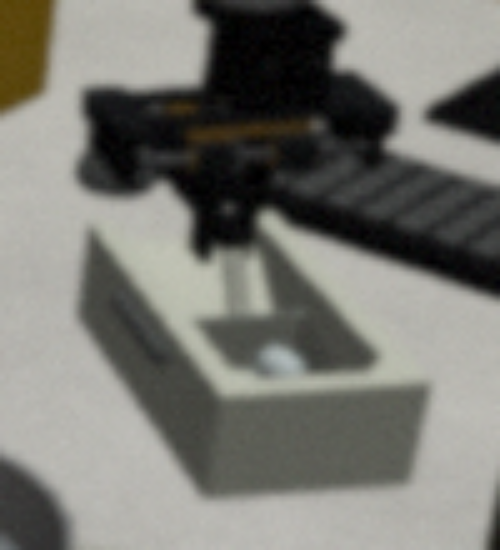

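```bash
python3 -m crank '[{"tx":-1,"ty":0,"tz":2,"turn":0},{"tx":-1,"ty":0,"tz":4,"turn":0},{"tx":-1,"ty":0,"tz":6,"turn":0},{"tx":-1,"ty":0,"tz":8,"turn":0},{"tx":-1,"ty":0,"tz":8,"turn":0}]' - 14
python3 -m crank '[{"tx":0,"ty":0,"tz":0,"turn":0},{"tx":0,"ty":0,"tz":0,"turn":0},{"tx":0,"ty":0,"tz":0,"turn":0}]' - 58
python3 - <<'E'
from h import *
gb(.054,.21,.0015)
E
```

```text
time: 30.1
position: [0.4582, -0.4218, 0.0936]
tool_rot: [-0.976, -2.95, 0.012]
ft_force: [3.6, -2.0, 7.5]
grip_width: 0.204
grip_force: 14.0
time: 30.48
position: [0.4582, -0.4217, 0.0937]
tool_rot: [-0.976, -2.95, 0.012]
ft_force: [1.9, -2.0, 7.8]
grip_width: 0.197
grip_force: 58.0
t30.5 d tool [   6.1   -2.  -116.2] yaw(tool x) 143.4
box pos 0.0566 0.0013 z 0.0937
```

```bash
python3 -m crank '[{"tx":0,"ty":0,"tz":-4,"turn":0},{"tx":0,"ty":0,"tz":-8,"turn":0},{"tx":0,"ty":0,"tz":-14,"turn":0},{"tx":0,"ty":0,"tz":-22,"turn":0},{"tx":0,"ty":-0.5,"tz":-32,"turn":0}]'
python3 -m crank '[{"tx":0,"ty":0,"tz":-12,"turn":0},{"tx":0,"ty":-1,"tz":-26,"turn":0},{"tx":0,"ty":-1,"tz":-42,"turn":0},{"tx":0,"ty":-1,"tz":-58,"turn":0},{"tx":0,"ty":-2,"tz":-72,"turn":0}]'
python3 -m crank '[{"tx":0,"ty":0,"tz":-10,"turn":0},{"tx":0,"ty":0,"tz":-18,"turn":0},{"tx":0,"ty":0,"tz":-22,"turn":0},{"tx":0,"ty":0,"tz":-22,"turn":0}]'
python3 - <<'E'
from h import *
gb(.054,.21,.0015); tilt("side9.png"); im=cv2.imread("pics/side9.png"); cv2.imwrite("pics/side9c.png",cv2.resize(im[60:210,320:440],None,fx=4,fy=4))
for n in ("side",):
  print([(np.round(r["xyz"],3).tolist(),round(r["confidence"],2)) for r in ctrl.mark_of("side","ice_1")])
  for q in "basin","syringe_1":print([(np.round(r["xyz"],3).tolist(),round(r["confidence"],2)) for r in ctrl.mark_of("side",q)])
E
```

```text
time: 31.1
position: [0.4566, -0.4205, 0.1235]
tool_rot: [-0.974, -2.943, 0.008]
ft_force: [-0.1, 0.1, -2.5]
grip_width: 0.199
grip_force: 57.9
time: 31.72
position: [0.4588, -0.4229, 0.1965]
tool_rot: [-0.975, -2.945, 0.009]
ft_force: [0.0, 0.4, -2.3]
grip_width: 0.201
grip_force: 57.9
time: 32.22
position: [0.4594, -0.423, 0.2171]
tool_rot: [-0.975, -2.944, 0.008]
ft_force: [-0.1, 0.4, -1.6]
grip_width: 0.195
grip_force: 57.9
t32.2 d tool [4.  0.6 7.2] yaw(tool x) 143.3
box pos 0.0583 0.0011 z 0.2171
x rel pinch -> z rel pinch [(np.float64(-0.19), -0.171, 291), (np.float64(-0.17), -0.144, 136), (np.float64(-0.15), -0.062, 96), (np.float64(-0.13), -0.061, 122), (np.float64(-0.11), -0.054, 49), (np.float64(-0.09), -0.056, 38), (np.float64(-0.07), -0.056, 26), (np.float64(-0.05), -0.049, 204)]
tilt deg -3.6 min x -0.074 min z -0.078
[([0.359, -0.362, 0.154], 0.52), ([0.338, -0.34, 0.155], 0.44), ([0.38, -0.337, 0.156], 0.44), ([0.359, -0.268, 0.089], 0.43)]
[([0.436, -0.03, -0.004], 0.72)]
[([0.458, -0.003, 0.002], 0.7), ([0.86, 0.007, 0.003], 0.51), ([0.456, -0.052, 0.003], 0.5), ([0.385, -0.386, 0.155], 0.18)]
```

View pics/side9c.png

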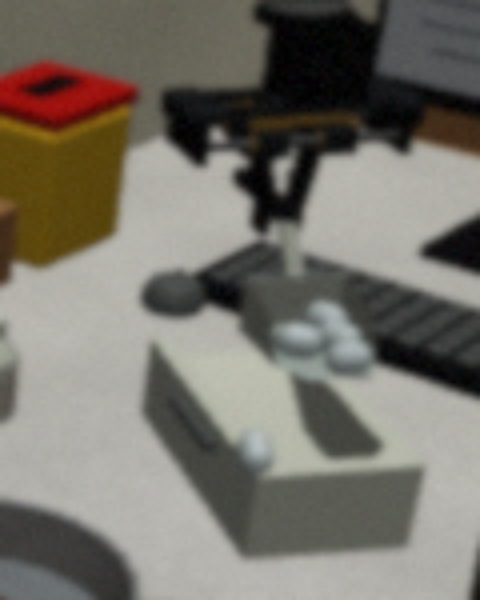

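```bash
python3 -m crank '[{"tx":0,"ty":2,"tz":0,"turn":0},{"tx":1,"ty":6,"tz":0,"turn":0},{"tx":2,"ty":12,"tz":0,"turn":0},{"tx":4,"ty":20,"tz":0,"turn":0},{"tx":7,"ty":30,"tz":0,"turn":0}]'
python3 -m crank '[{"tx":4,"ty":12,"tz":0,"turn":0},{"tx":8,"ty":25,"tz":0,"turn":0},{"tx":12,"ty":38,"tz":0,"turn":0},{"tx":16,"ty":51,"tz":0,"turn":0},{"tx":20,"ty":64,"tz":0,"turn":0}]'
python3 -m crank '[{"tx":4,"ty":13,"tz":0,"turn":0},{"tx":8,"ty":26,"tz":0,"turn":0},{"tx":12,"ty":39,"tz":0,"turn":0},{"tx":16,"ty":52,"tz":0,"turn":0},{"tx":20,"ty":65,"tz":0,"turn":0}]'
python3 -m crank '[{"tx":4,"ty":13,"tz":0,"turn":0},{"tx":8,"ty":26,"tz":0,"turn":0},{"tx":12,"ty":39,"tz":0,"turn":0},{"tx":16,"ty":52,"tz":0,"turn":0},{"tx":20,"ty":64,"tz":0,"turn":0}]'
python3 -m crank '[{"tx":4,"ty":11,"tz":0,"turn":0},{"tx":7,"ty":21,"tz":0,"turn":0},{"tx":10,"ty":29,"tz":0,"turn":0},{"tx":12,"ty":35,"tz":0,"turn":0},{"tx":14,"ty":39,"tz":0,"turn":0}]'
python3 - <<'E'
from h import *
tilt("side10.png"); im=cv2.imread("pics/side10.png"); cv2.imwrite("pics/side10c.png",cv2.resize(im[60:260,240:440],None,fx=3,fy=3))
for q in ("basin",):
  b=[(np.round(r["xyz"],3).tolist(),round(r["confidence"],2)) for r in ctrl.mark_of("side",q)]; print(b)
go(.554,-.120,.122); print(ctrl.get_state()["position"])
E
```

```text
time: 33.05
position: [0.472, -0.394, 0.2168]
tool_rot: [-0.974, -2.944, 0.008]
ft_force: [-0.4, 0.4, -2.4]
grip_width: 0.198
grip_force: 57.9
time: 33.67
position: [0.4941, -0.3305, 0.2164]
tool_rot: [-0.974, -2.944, 0.008]
ft_force: [-0.3, -1.4, -1.5]
grip_width: 0.198
grip_force: 57.9
time: 34.3
position: [0.5168, -0.2665, 0.216]
tool_rot: [-0.975, -2.944, 0.008]
ft_force: [0.4, 0.4, -1.7]
grip_width: 0.198
grip_force: 57.9
time: 34.92
position: [0.539, -0.2032, 0.2155]
tool_rot: [-0.974, -2.944, 0.008]
ft_force: [0.2, -0.6, -1.9]
grip_width: 0.194
grip_force: 57.9
time: 35.55
position: [0.5508, -0.1642, 0.2153]
tool_rot: [-0.975, -2.944, 0.008]
ft_force: [-0.0, 0.5, -1.7]
grip_width: 0.201
grip_force: 57.9
x rel pinch -> z rel pinch [(np.float64(-0.19), -0.198, 4), (np.float64(-0.17), -0.067, 58), (np.float64(-0.15), -0.07, 113), (np.float64(-0.13), -0.063, 139), (np.float64(-0.11), -0.058, 83), (np.float64(-0.09), -0.173, 137), (np.float64(-0.07), -0.177, 222), (np.float64(-0.05), -0.052, 249)]
tilt deg -81.2 min x -0.075 min z -0.199
[([0.434, -0.032, -0.002], 0.78), ([0.47, -0.086, 0.151], 0.7)]
t35.6 d tool [20.1 38.8 93.5] yaw(tool x) 143.4
[ 0.5507815  -0.1639345   0.21535151]
```

View pics/side10c.png

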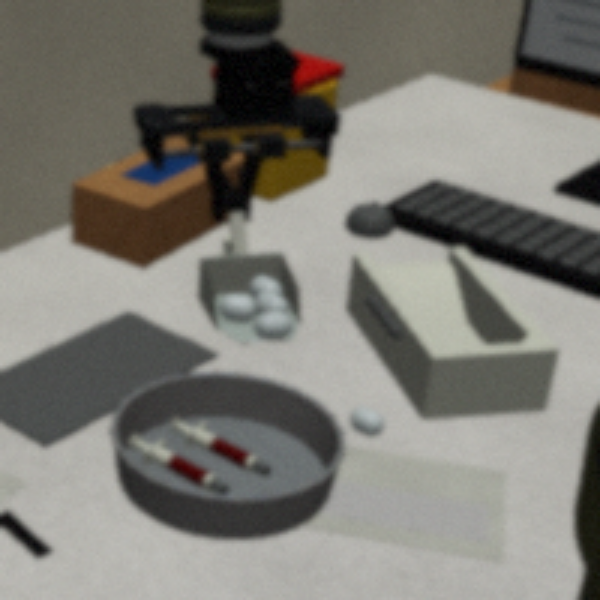

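```bash
python3 -m crank '[{"tx":2,"ty":6,"tz":2,"turn":0},{"tx":5,"ty":14,"tz":6,"turn":0},{"tx":9,"ty":22,"tz":11,"turn":0},{"tx":13,"ty":29,"tz":17,"turn":0},{"tx":16,"ty":34,"tz":24,"turn":0}]' >/dev/null
python3 -m crank '[{"tx":2,"ty":3,"tz":9,"turn":0},{"tx":3,"ty":5,"tz":19,"turn":0},{"tx":4,"ty":5,"tz":29,"turn":0},{"tx":4,"ty":5,"tz":39,"turn":0},{"tx":4,"ty":5,"tz":47,"turn":0}]'
python3 - <<'E'
from h import *
shot("side","side11.png"); 
go(.554,-.120,.122); print(ctrl.get_state()["position"])
E
```

```text
time: 36.9
position: [0.5548, -0.1209, 0.1436]
tool_rot: [-0.975, -2.943, 0.009]
ft_force: [0.4, -0.4, -2.2]
grip_width: 0.199
grip_force: 57.9
t37.0 d tool [-0.2  0.9 20.6] yaw(tool x) 143.3
[ 0.55420483 -0.12076952  0.14261777]
```

```bash
python3 -m crank '[{"tx":0,"ty":1,"tz":4,"turn":0},{"tx":0,"ty":1,"tz":10,"turn":0},{"tx":0,"ty":1,"tz":15,"turn":0},{"tx":0,"ty":1,"tz":18,"turn":0},{"tx":0,"ty":1,"tz":18,"turn":0}]'
python3 -m crank '[{"tx":0,"ty":0,"tz":0,"turn":0},{"tx":0,"ty":0,"tz":0,"turn":0}]' - 16
python3 -m crank '[{"tx":0,"ty":0,"tz":0,"turn":0},{"tx":0,"ty":0,"tz":0,"turn":0},{"tx":0,"ty":0,"tz":0,"turn":0}]' - 9
python3 - <<'E'
from h import *
im,_=shot("side","side12.png"); im=cv2.imread("pics/side12.png"); cv2.imwrite("pics/side12c.png",cv2.resize(im[110:250,260:420],None,fx=4,fy=4))
E
```

```text
time: 37.58
position: [0.5547, -0.1197, 0.1262]
tool_rot: [-0.974, -2.943, 0.008]
ft_force: [1.0, -0.4, -1.7]
grip_width: 0.202
grip_force: 57.9
time: 37.83
position: [0.5548, -0.1197, 0.1265]
tool_rot: [-0.974, -2.943, 0.008]
ft_force: [-0.6, -0.2, -1.5]
grip_width: 0.205
grip_force: 16.0
time: 38.2
position: [0.5548, -0.1196, 0.1265]
tool_rot: [-0.974, -2.943, 0.008]
ft_force: [-1.5, 1.1, -1.7]
grip_width: 0.204
grip_force: 9.0
```

View pics/side12c.png

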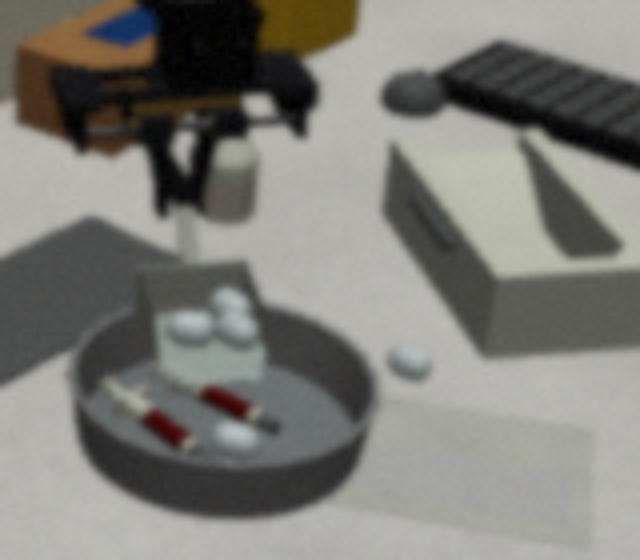

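```bash
python3 -m crank '[{"tx":8,"ty":0,"tz":-6,"turn":0},{"tx":16,"ty":0,"tz":-13,"turn":0},{"tx":26,"ty":0,"tz":-20,"turn":0},{"tx":36,"ty":0,"tz":-27,"turn":0},{"tx":46,"ty":0,"tz":-35,"turn":0}]' - 7
python3 -m crank '[{"tx":0,"ty":0,"tz":-4,"turn":0},{"tx":0,"ty":0,"tz":-8,"turn":0},{"tx":0,"ty":0,"tz":-8,"turn":0},{"tx":0,"ty":0,"tz":-8,"turn":0}]'
cat >> h.py <<'E'
def see(n,*qs):
    for q in qs: print(n,q,[(np.round(r["xyz"],3).tolist(),round(r["confidence"],2)) for r in ctrl.mark_of(n,q)])
E
python3 - <<'E'
from h import *
tilt("side13.png"); see("side","ice_1","syringe_1","basin"); print(ctrl.get_state()["position"])
E
```

```text
time: 38.88
position: [0.5191, -0.0921, 0.164]
tool_rot: [-0.975, -2.944, 0.008]
ft_force: [-0.5, 0.4, -1.2]
grip_width: 0.203
grip_force: 7.0
time: 39.38
position: [0.5197, -0.0928, 0.1708]
tool_rot: [-0.975, -2.943, 0.008]
ft_force: [-0.1, -0.5, -1.4]
grip_width: 0.209
grip_force: 7.0
x rel pinch -> z rel pinch [(np.float64(-0.19), -0.14, 3), (np.float64(-0.17), -0.143, 6), (np.float64(-0.15), -0.155, 49), (np.float64(-0.13), -0.153, 120), (np.float64(-0.11), -0.16, 60), (np.float64(-0.09), -0.143, 187), (np.float64(-0.07), -0.132, 198), (np.float64(-0.05), -0.121, 138)]
tilt deg -36.5 min x -0.074 min z -0.171
side ice_1 [([0.418, -0.012, 0.014], 0.63), ([0.377, -0.196, 0.014], 0.56)]
side syringe_1 [([0.639, 0.555, 0.001], 0.76), ([0.453, -0.055, 0.003], 0.66), ([0.46, 0.004, 0.004], 0.57), ([0.859, 0.006, 0.002], 0.42)]
side basin [([0.433, -0.031, -0.004], 0.63)]
[ 0.51968201 -0.09263837  0.17083245]
```

```bash
python3 -m crank '[{"tx":0,"ty":0,"tz":-10,"turn":0},{"tx":0,"ty":0,"tz":-30,"turn":0},{"tx":0,"ty":0,"tz":-60,"turn":0},{"tx":0,"ty":0,"tz":-90,"turn":0},{"tx":0,"ty":0,"tz":-90,"turn":0}]' - 12
python3 - <<'E'
from h import *
tilt("side14.png"); see("side","ice_1"); shot("top","top14.png"); see("top","ice_1","icebox")
E
```

```text
time: 40.2
position: [0.5251, -0.0934, 0.2642]
tool_rot: [-0.976, -2.949, 0.007]
ft_force: [0.2, 0.7, -2.0]
grip_width: 0.205
grip_force: 12.0
x rel pinch -> z rel pinch [(np.float64(-0.19), None, 0), (np.float64(-0.17), None, 0), (np.float64(-0.15), None, 0), (np.float64(-0.13), None, 0), (np.float64(-0.11), None, 0), (np.float64(-0.09), -0.141, 94), (np.float64(-0.07), -0.13, 180), (np.float64(-0.05), -0.12, 121)]
tilt deg -29.5 min x -0.074 min z -0.136
side ice_1 [([0.378, -0.195, 0.011], 0.63), ([0.412, -0.391, 0.002], 0.6), ([0.416, -0.016, 0.016], 0.43)]
top ice_1 [([0.42, -0.014, 0.013], 0.62), ([0.372, 0.004, 0.016], 0.53), ([0.352, -0.324, 0.029], 0.51), ([0.406, 0.05, 0.019], 0.44), ([0.434, 0.04, 0.02], 0.41)]
top icebox [([0.408, -0.391, 0.002], 0.8)]
```

```bash
python3 -m crank '[{"tx":-18,"ty":18,"tz":0,"turn":2},{"tx":-40,"ty":40,"tz":0,"turn":4},{"tx":-62,"ty":60,"tz":0,"turn":6},{"tx":-80,"ty":78,"tz":0,"turn":8},{"tx":-92,"ty":90,"tz":0,"turn":9.94}]' - 25
python3 -m crank '[{"tx":0,"ty":0,"tz":0,"turn":0},{"tx":0,"ty":0,"tz":0,"turn":0},{"tx":0,"ty":0,"tz":0,"turn":0}]'
python3 - <<'E'
from h import *
tilt(); go(.650,-.076,.168); see("side","basin","syringe_1","scoop_mat","scoop")
E
```

```text
time: 41.08
position: [0.6513, -0.0756, 0.2541]
tool_rot: [-2.13, -2.259, 0.037]
ft_force: [0.1, 0.3, -1.9]
grip_width: 0.203
grip_force: 25.0
time: 41.45
position: [0.6502, -0.0764, 0.2561]
tool_rot: [-2.124, -2.267, 0.035]
ft_force: [-0.6, -0.1, -2.3]
grip_width: 0.205
grip_force: 25.0
x rel pinch -> z rel pinch [(np.float64(-0.19), None, 0), (np.float64(-0.17), None, 0), (np.float64(-0.15), None, 0), (np.float64(-0.13), None, 0), (np.float64(-0.11), None, 0), (np.float64(-0.09), -0.146, 56), (np.float64(-0.07), -0.135, 136), (np.float64(-0.05), -0.124, 107)]
tilt deg -35.7 min x -0.074 min z -0.141
t41.5 d tool [-0.5  3.3 88.2] yaw(tool x) 93.7
side basin [([0.434, -0.034, -0.001], 0.73), ([0.654, -0.08, -0.001], 0.44)]
side syringe_1 [([0.454, -0.052, 0.003], 0.69), ([0.457, -0.0, 0.005], 0.57), ([0.638, 0.554, 0.002], 0.54), ([0.855, 0.005, 0.004], 0.49), ([0.655, -0.078, 0.002], 0.35)]
side scoop_mat [([0.658, -0.08, 0.001], 0.59), ([0.649, -0.075, 0.158], 0.54), ([0.652, -0.079, 0.26], 0.43)]
side scoop [([0.639, -0.032, 0.133], 0.77), ([0.656, -0.081, -0.0], 0.6)]
```

```bash
python3 -m crank '[{"tx":0,"ty":1,"tz":30,"turn":0},{"tx":0,"ty":2,"tz":60,"turn":0},{"tx":0,"ty":3,"tz":85,"turn":0},{"tx":0,"ty":4,"tz":95,"turn":0},{"tx":0,"ty":4,"tz":97,"turn":0}]' - 20
python3 -m crank '[{"tx":-4,"ty":0,"tz":4,"turn":0},{"tx":-10,"ty":0,"tz":9,"turn":0},{"tx":-17,"ty":0,"tz":15,"turn":0},{"tx":-24,"ty":0,"tz":21,"turn":0},{"tx":-30,"ty":0,"tz":27,"turn":0}]' - 12
python3 - <<'E'
from h import *
go(.652,-.138,.088); tilt()
E
```

```text
time: 42.32
position: [0.6509, -0.075, 0.1588]
tool_rot: [-2.125, -2.266, 0.035]
ft_force: [0.7, -0.4, -1.2]
grip_width: 0.203
grip_force: 20.0
time: 42.95
position: [0.6518, -0.1057, 0.1314]
tool_rot: [-2.127, -2.265, 0.034]
ft_force: [-0.4, -0.4, 1.3]
grip_width: 0.205
grip_force: 12.0
t43.0 d tool [-32.7  -0.2  43.1] yaw(tool x) 93.6
x rel pinch -> z rel pinch [(np.float64(-0.19), -0.132, 80), (np.float64(-0.17), -0.131, 105), (np.float64(-0.15), -0.126, 80), (np.float64(-0.13), -0.126, 80), (np.float64(-0.11), -0.122, 104), (np.float64(-0.09), -0.114, 106), (np.float64(-0.07), -0.107, 98), (np.float64(-0.05), -0.101, 59)]
tilt deg -21.1 min x -0.075 min z -0.127
```

```bash
python3 -m crank '[{"tx":-9,"ty":0,"tz":6,"turn":0},{"tx":-19,"ty":0,"tz":17,"turn":0},{"tx":-28,"ty":0,"tz":30,"turn":0},{"tx":-35,"ty":0,"tz":41,"turn":0},{"tx":-35,"ty":0,"tz":43,"turn":0}]'
python3 - <<'E'
from h import *
go(.652,-.138,.088); tilt()
E
```

```text
time: 43.62
position: [0.6515, -0.1411, 0.0874]
tool_rot: [-2.127, -2.264, 0.038]
ft_force: [-1.9, -1.8, 2.9]
grip_width: 0.204
grip_force: 12.0
t43.6 d tool [ 3.1  0.7 -0.6] yaw(tool x) 93.6
x rel pinch -> z rel pinch [(np.float64(-0.19), -0.084, 100), (np.float64(-0.17), -0.083, 75), (np.float64(-0.15), -0.082, 85), (np.float64(-0.13), -0.079, 76), (np.float64(-0.11), -0.079, 68), (np.float64(-0.09), -0.08, 60), (np.float64(-0.07), -0.08, 54), (np.float64(-0.05), -0.056, 190)]
tilt deg -42.0 min x -0.074 min z -0.083
```

```bash
python3 -m crank '[{"tx":0,"ty":0,"tz":0,"turn":0},{"tx":0,"ty":0,"tz":0,"turn":0},{"tx":0,"ty":0,"tz":0,"turn":0},{"tx":0,"ty":0,"tz":0,"turn":0}]' 40
python3 -m crank '[{"tx":0,"ty":0,"tz":-15,"turn":0},{"tx":0,"ty":0,"tz":-50,"turn":0},{"tx":0,"ty":0,"tz":-100,"turn":0},{"tx":0,"ty":0,"tz":-150,"turn":0},{"tx":0,"ty":0,"tz":-170,"turn":0}]'
python3 - <<'E'
from h import *
for n in "side","top":
  shot(n,n+"20.png"); see(n,"basin","ice_1","syringe_1","scoop","scoop_mid","scoop_mat")
im=cv2.imread("pics/top20.png"); d=shot("top")[1]; P=cloud("top",d)
sel=(P[...,2]>0.04)&(P[...,2]<0.07)&(np.hypot(P[...,0]-.435,P[...,1]+.033)<.17)
q=P[sel][:,:2].astype(np.float32); print("basin",cv2.minEnclosingCircle(cv2.convexHull(q)))
E
```

```text
time: 44.18
position: [0.6523, -0.139, 0.0885]
tool_rot: [-2.125, -2.266, 0.034]
ft_force: [-0.1, -0.1, -0.1]
grip_width: 0.449
grip_force: 0.0
time: 44.8
position: [0.6606, -0.1408, 0.2635]
tool_rot: [-2.13, -2.27, 0.028]
ft_force: [1.3, -1.0, -0.0]
grip_width: 0.459
grip_force: 0.0
side basin [([0.434, -0.033, -0.002], 0.7)]
side ice_1 [([0.379, -0.198, 0.014], 0.41)]
side syringe_1 [([0.456, -0.054, 0.002], 0.71), ([0.457, 0.005, 0.005], 0.67), ([0.637, 0.555, 0.004], 0.66), ([0.855, 0.006, 0.002], 0.52)]
side scoop [([0.644, -0.041, 0.004], 0.9)]
side scoop_mid [([0.646, -0.091, 0.004], 0.98)]
side scoop_mat [([0.657, -0.08, -0.002], 0.8)]
top basin [([0.433, -0.031, 0.002], 0.72)]
top ice_1 [([0.418, -0.015, 0.019], 0.61), ([0.374, 0.005, 0.015], 0.52), ([0.406, 0.051, 0.02], 0.46), ([0.432, 0.041, 0.022], 0.45), ([0.352, -0.325, 0.03], 0.4)]
top syringe_1 [([0.453, -0.051, 0.006], 0.69), ([0.458, -0.0, 0.005], 0.54), ([0.639, 0.554, -0.002], 0.49), ([0.862, 0.008, -0.001], 0.44)]
top scoop [([0.642, -0.043, 0.008], 0.7)]
top scoop_mid [([0.646, -0.089, 0.008], 0.7)]
top scoop_mat [([0.659, -0.073, 0.0], 0.61)]
basin ((0.46297770738601685, -0.03360971063375473), 0.13896793127059937)
```

```bash
python3 - <<'E'
from h import *
go(.442,-.159,.2635); go(.442,-.159,.04)
E
```

```text
t45.5 d tool [  -4.5 -217.9    3.2] yaw(tool x) 93.7
t45.5 d tool [  -6.8 -208.9  226.5] yaw(tool x) 93.7
```

```bash
python3 -m crank '[{"tx":-2,"ty":-50,"tz":0,"turn":0},{"tx":-4,"ty":-100,"tz":0,"turn":0},{"tx":-5,"ty":-155,"tz":0,"turn":0},{"tx":-6,"ty":-209,"tz":0,"turn":0},{"tx":-6,"ty":-209,"tz":0,"turn":0}]' 50 20
python3 - <<'E'
from h import *
go(.442,-.160,.038); shot("side"); see("side","basin","ice_1","syringe_1"); print(ctrl.get_state()["grip_width"]*87)
E
```

```text
time: 46.18
position: [0.4479, -0.1611, 0.2671]
tool_rot: [-2.13, -2.263, 0.036]
ft_force: [0.2, -0.6, 0.1]
grip_width: 0.575
grip_force: 0.0
t46.2 d tool [ -0.6   3.3 229.2] yaw(tool x) 93.4
side basin [([0.437, -0.032, -0.001], 0.73)]
side ice_1 [([0.421, -0.015, 0.014], 0.67), ([0.378, -0.2, 0.013], 0.54)]
side syringe_1 [([0.64, 0.552, 0.004], 0.63), ([0.458, 0.003, 0.0], 0.61), ([0.455, -0.054, 0.003], 0.56), ([0.86, 0.008, 0.002], 0.56), ([0.642, -0.044, 0.008], 0.51), ([0.436, -0.034, -0.002], 0.27)]
50.3305715994982
```

```bash
python3 -m crank '[{"tx":-1,"ty":1,"tz":60,"turn":0},{"tx":-1,"ty":2,"tz":120,"turn":0},{"tx":-1,"ty":2,"tz":180,"turn":0},{"tx":-1,"ty":3,"tz":215,"turn":0},{"tx":-1,"ty":3,"tz":229,"turn":0}]'
python3 -m crank '[{"tx":4,"ty":0,"tz":0,"turn":0},{"tx":8,"ty":0,"tz":0,"turn":0},{"tx":13,"ty":0,"tz":0,"turn":0},{"tx":19,"ty":0,"tz":0,"turn":0},{"tx":25,"ty":0,"tz":0,"turn":0}]'
python3 - <<'E'
from h import *
shot("side"); see("side","basin"); print(ctrl.get_state()["position"])
E
```

```text
time: 47.0
position: [0.4443, -0.158, 0.0351]
tool_rot: [-2.121, -2.264, 0.036]
ft_force: [0.7, -0.2, 0.0]
grip_width: 0.574
grip_force: 0.0
time: 47.62
position: [0.4439, -0.1348, 0.0387]
tool_rot: [-2.128, -2.267, 0.034]
ft_force: [-0.5, -4.4, 3.2]
grip_width: 0.574
grip_force: 2.2
side basin [([0.435, -0.022, -0.001], 0.56), ([0.648, -0.093, 0.004], 0.46)]
[ 0.44365395 -0.1336348   0.0382843 ]
```

```bash
python3 -m crank '[{"tx":10,"ty":0,"tz":0,"turn":0},{"tx":20,"ty":0,"tz":0,"turn":0},{"tx":31,"ty":0,"tz":0,"turn":0},{"tx":42,"ty":0,"tz":0,"turn":0},{"tx":53,"ty":0,"tz":0,"turn":0}]'
python3 -m crank '[{"tx":11,"ty":0,"tz":0,"turn":0},{"tx":22,"ty":0,"tz":0,"turn":0},{"tx":33,"ty":0,"tz":0,"turn":0},{"tx":44,"ty":0,"tz":0,"turn":0},{"tx":55,"ty":0,"tz":0,"turn":0}]'
python3 - <<'E'
from h import *
shot("side"); see("side","basin","ice_1","syringe_1"); print(ctrl.get_state()["position"])
E
```

```text
time: 48.35
position: [0.4397, -0.0802, 0.0382]
tool_rot: [-2.125, -2.266, 0.034]
ft_force: [0.7, -3.8, 1.2]
grip_width: 0.576
grip_force: 1.9
time: 48.98
position: [0.4359, -0.0252, 0.0386]
tool_rot: [-2.125, -2.265, 0.035]
ft_force: [-0.8, -3.0, -2.0]
grip_width: 0.575
grip_force: 1.1
side basin [([0.412, -0.39, -0.002], 0.62), ([0.431, 0.09, -0.001], 0.57)]
side ice_1 [([0.379, -0.197, 0.011], 0.6), ([0.41, 0.105, 0.015], 0.6), ([0.434, 0.168, 0.018], 0.41)]
side syringe_1 [([0.636, 0.557, 0.003], 0.74), ([0.858, 0.005, 0.001], 0.68), ([0.451, 0.071, 0.003], 0.67), ([0.45, 0.126, 0.002], 0.65)]
[ 0.43645697 -0.02549916  0.03895502]
```

```bash
python3 -m crank '[{"tx":11,"ty":0,"tz":0,"turn":0},{"tx":22,"ty":0,"tz":0,"turn":0},{"tx":33,"ty":0,"tz":0,"turn":0},{"tx":44,"ty":0,"tz":0,"turn":0},{"tx":55,"ty":0,"tz":0,"turn":0}]' >/dev/null
python3 -m crank '[{"tx":11,"ty":0,"tz":0,"turn":0},{"tx":22,"ty":0,"tz":0,"turn":0},{"tx":33,"ty":0,"tz":0,"turn":0},{"tx":44,"ty":0,"tz":0,"turn":0},{"tx":55,"ty":0,"tz":0,"turn":0}]' >/dev/null
python3 -m crank '[{"tx":11,"ty":0,"tz":0,"turn":0},{"tx":22,"ty":0,"tz":0,"turn":0},{"tx":33,"ty":0,"tz":0,"turn":0},{"tx":44,"ty":0,"tz":0,"turn":0},{"tx":54,"ty":0,"tz":0,"turn":0}]'
python3 - <<'E'
from h import *
shot("side"); see("side","basin","ice_1","syringe_1"); go(.422,.221,.039); print(ctrl.get_state()["position"])
E
```

```text
time: 51.05
position: [0.4259, 0.1381, 0.0406]
tool_rot: [-2.125, -2.266, 0.034]
ft_force: [-0.0, -2.3, -2.2]
grip_width: 0.572
grip_force: 1.1
side basin [([0.419, 0.25, -0.003], 0.92)]
side ice_1 [([0.444, 0.288, 0.003], 0.62), ([0.421, 0.331, 0.016], 0.6), ([0.395, 0.33, 0.018], 0.54), ([0.399, 0.265, 0.013], 0.46), ([0.378, -0.198, 0.01], 0.4), ([0.352, 0.29, 0.019], 0.38)]
side syringe_1 [([0.444, 0.289, 0.002], 0.7), ([0.434, 0.231, 0.003], 0.7), ([0.642, 0.554, 0.004], 0.67), ([0.861, 0.01, 0.002], 0.52), ([0.378, -0.198, 0.011], 0.27)]
t51.2 d tool [82.9  1.2  2.7] yaw(tool x) 93.7
[0.42621073 0.13813229 0.04084076]
```

```bash
python3 -m crank '[{"tx":11,"ty":0,"tz":0,"turn":0},{"tx":22,"ty":0,"tz":0,"turn":0},{"tx":33,"ty":0,"tz":0,"turn":0},{"tx":43,"ty":0,"tz":0,"turn":0},{"tx":52,"ty":0,"tz":0,"turn":0}]' >/dev/null
python3 -m crank '[{"tx":8,"ty":0,"tz":0,"turn":0},{"tx":15,"ty":0,"tz":0,"turn":0},{"tx":22,"ty":0,"tz":0,"turn":0},{"tx":28,"ty":0,"tz":0,"turn":0},{"tx":32,"ty":0,"tz":0,"turn":0}]'
python3 -m crank '[{"tx":-3,"ty":0,"tz":0,"turn":0},{"tx":-12,"ty":0,"tz":0,"turn":0},{"tx":-25,"ty":0,"tz":0,"turn":0}]'
python3 -m crank '[{"tx":-10,"ty":0,"tz":-50,"turn":0},{"tx":-40,"ty":0,"tz":-110,"turn":0},{"tx":-90,"ty":0,"tz":-170,"turn":0},{"tx":-150,"ty":0,"tz":-200,"turn":0},{"tx":-200,"ty":0,"tz":-200,"turn":0}]'
python3 - <<'E'
from h import *
for n in "side","top":
  im,d=shot(n,n+"30.png"); see(n,"basin","ice_1","syringe_1","scoop_mid","scoop","bottle","tape")
P=cloud("top",d); sel=(P[...,2]>0.04)&(P[...,2]<0.07)&(np.hypot(P[...,0]-.415,P[...,1]-.336)<.14)
print("basin",cv2.minEnclosingCircle(cv2.convexHull(P[sel][:,:2].astype(np.float32))),ctrl.get_state()["position"])
E
```

```text
time: 52.5
position: [0.4206, 0.2216, 0.0414]
tool_rot: [-2.125, -2.266, 0.034]
ft_force: [0.7, -2.1, -1.4]
grip_width: 0.576
grip_force: 1.1
time: 52.88
position: [0.4224, 0.1956, 0.0414]
tool_rot: [-2.125, -2.266, 0.033]
ft_force: [0.2, -0.1, 0.1]
grip_width: 0.576
grip_force: 0.0
time: 53.5
position: [0.4435, 0.0013, 0.2406]
tool_rot: [-2.128, -2.269, 0.028]
ft_force: [1.5, 0.0, -0.9]
grip_width: 0.572
grip_force: 0.0
side basin [([0.433, 0.319, 0.002], 0.75), ([0.413, 0.336, -0.002], 0.69)]
side ice_1 [([0.394, 0.35, 0.016], 0.57), ([0.348, 0.373, 0.018], 0.45), ([0.38, -0.196, 0.012], 0.42), ([0.421, 0.416, 0.018], 0.4)]
side syringe_1 [([0.436, 0.372, 0.004], 0.84), ([0.432, 0.316, 0.002], 0.71), ([0.861, 0.006, 0.001], 0.7), ([0.64, 0.554, 0.004], 0.69)]
side scoop_mid [([0.646, -0.09, 0.006], 0.77), ([0.415, 0.339, 0.0], 0.33)]
side scoop [([0.642, -0.044, 0.003], 0.82)]
side bottle [([0.648, -0.308, -0.003], 0.6), ([0.39, 0.411, 0.017], 0.38)]
side tape [([0.638, 0.378, -0.007], 0.77)]
top basin [([0.414, 0.341, -0.001], 0.56)]
top ice_1 [([0.353, 0.374, 0.016], 0.56), ([0.396, 0.349, 0.016], 0.56), ([0.358, -0.325, 0.029], 0.51), ([0.387, 0.413, 0.02], 0.5), ([0.379, -0.192, 0.011], 0.46), ([0.412, 0.41, 0.019], 0.44)]
top syringe_1 [([0.44, 0.367, 0.008], 0.72), ([0.639, 0.548, 0.001], 0.53), ([0.862, 0.007, -0.0], 0.51), ([0.43, 0.313, 0.004], 0.43)]
top scoop_mid [([0.648, -0.09, 0.006], 0.95), ([0.351, 0.374, 0.016], 0.34)]
top scoop [([0.64, -0.041, 0.01], 0.86)]
top bottle [([0.651, -0.306, -0.001], 0.78)]
top tape [([0.639, 0.378, -0.002], 0.58)]
basin ((0.4133567214012146, 0.3381260633468628), 0.11273618042469025) [0.44243781 0.00352346 0.237534  ]
```

```bash
python3 -m crank '[{"tx":0,"ty":0,"tz":0,"turn":0},{"tx":0,"ty":0,"tz":0,"turn":0},{"tx":0,"ty":0,"tz":0,"turn":0},{"tx":0,"ty":0,"tz":0,"turn":0}]'
python3 -c "
from h import *
shot('top'); see('top','basin','syringe_1'); print(ctrl.close_job())"
```

```text
time: 54.8
position: [0.4425, 0.0033, 0.2376]
tool_rot: [-2.125, -2.266, 0.034]
ft_force: [0.1, 0.8, 0.3]
grip_width: 0.579
grip_force: 0.0
top basin [([0.412, 0.339, 0.002], 0.72), ([0.432, 0.316, 0.004], 0.29)]
top syringe_1 [([0.439, 0.368, 0.004], 0.73), ([0.863, 0.007, -0.003], 0.71), ([0.638, 0.552, -0.001], 0.65), ([0.432, 0.314, 0.006], 0.6)]
the job is handed in; nothing more can be done
None
```

The job is handed in (no verdict was returned): by the last camera readings both syringes present and exactly four pieces of ice are in the basin, which stands about 3 mm from the middle of the tape corners, and the scoop is back on its mat; one piece of ice fell onto the bench on the way and one stayed in the ice box.

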